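# Switch on the photometer lamp and hold the amber cell in its beam

## Task

Switch the photometer lamp on: put the red key from its wooden stand fully into the key switch on the blue-and-white supply, turn it clockwise as far as it goes and leave it in. Then take the amber cell with the orange stopper out of the rack by its white frosted faces only, never touching its clear windows, and finish holding it still and upright in mid-air midway between lamp and detector, its windows square to the light and their centre on the beam. Do not let go of it at the end, and leave the other cells and everything else on the table where it is.

Things in the scene. Friction and masses are not known exactly. Their poses are not given: they have to be found in the camera images.
- key: Red-handled key standing upright in its wooden stand, about 60 g. Origin at the centre of the blade's lower end, z up. Blade 16 (x) x 8 (y) mm, 22 mm long, its lowest 3 mm slimmer; above it a round steel collar 28 mm across, z = 22 to 27 mm, that rests on stand or switch; above that a flat red handle 36 (x) x 10 (y) mm, z = 27 to 67 mm, to be pinched across its 10 mm (y). Half a turn about z makes no difference to it.
- key_tip (a point): Centre of the lower end of the key's blade (the key's origin); axes as the key's.
- key_stand: Fixed wooden block 70 x 50 x 45 mm tall holding the key; origin at the centre of its underside, x and y as the key's. The blade stands in a hole 24 mm deep, so lift it by 30 mm or more to clear it.
- supply: Fixed lamp supply, blue-and-white box 100 (x) x 120 (y) x 60 mm tall, origin at the centre of its underside. On top in the middle is the key switch, a dark round drum 56 mm across whose square steel top (36 mm) reaches 86 mm and has a rectangular slot in it. A red dot on the box marks off, a green dot on.
- slot (a point): Centre of the mouth of the switch's slot, on the turning axis, 86 mm above the work surface; z up, turns with the drum. The slot is 18.5 (its x) x 10.5 (its y) mm and 24 mm deep with a 3 mm chamfered mouth; the key fits either way round and is home when its collar rests on the drum.
- lamp_key (a joint): Angle of the switch drum, rad: 0 at off, grows clockwise seen from above, stop at 1.2 = lamp on. It may start up to 0.25. Stays where it is left (about 0.05 N m of friction). The key has up to 0.2 rad of play in the slot.
- amber_cell: Rectangular glass cell standing upright, 30 (its x) x 24 (its y) x 60 mm tall plus a stopper 22 x 20 mm rising 8 mm higher; amber windows, orange stopper, about 70 g. Origin at the centre of its underside, z up. White frosted faces at +x and -x, 30 mm apart, 24 mm wide, full height: grip here, across x. Clear windows face +y and -y. It stands in one of the rack's three pockets.
- amber_cell_windows: The amber cell's two clear windows, at y = +12 and -12 mm, 24 mm wide and 54 mm high, set in between the frosted faces; not to be touched. Origin and axes as the cell's.
- window_centre (a point): Centre of the amber cell between its windows, 30 mm above its underside; axes as the cell's.
- rack: Fixed open wooden rack 46 (x) x 180 (y) x 18 mm tall with three pockets in a row along y at about -58, 0 and 58 mm; floor 5 mm thick, walls 5 mm, so each cell stands 47 mm and its stopper above the rims. Origin at the centre of its underside.
- bench: Fixed open photometer bench: dark base plate 90 (x) x 235 (y) x 15 mm, on it two blue-footed white heads 70 (x) x 50 (y) mm reaching 120 mm above the work surface, the lamp (yellow lens) at +y and the detector (black lens) at -y. Their 36 mm round lens tubes face each other with a free gap of 108 mm between them. Origin at the centre of its underside.
- light_path (a point): The spot to hold the cell: midway between the two lenses on the beam, 90 mm above the work surface. Its y runs along the beam, z up.
- green_cell: Rectangular glass cell standing upright, 30 (its x) x 24 (its y) x 60 mm tall plus a stopper 22 x 20 mm rising 8 mm higher; green windows and stopper. Leave it in the rack.
- clear_cell: Rectangular glass cell standing upright, 30 (its x) x 24 (its y) x 60 mm tall plus a stopper 22 x 20 mm rising 8 mm higher; colourless windows, blue stopper. Leave it in the rack.
- beaker: Glass beaker, 64 mm across and 85 mm tall, on a fixed wooden block 100 x 100 x 45 mm. Origin at the centre of its underside. Leave it.
- wash_bottle: White bottle 68 mm across and 180 mm tall. Origin at the centre of its underside. Leave it.
- cork_ring: Cork ring 72 mm across and 26 mm tall. Origin at the centre of its underside. Leave it.
- jar: Amber jar with black cap, 56 mm across and 70 mm tall. Origin at the centre of its underside. Leave it.

How it is judged:
On the way, in this order (a step that is already met when the one before it is completed fails the run):
1. the key is fully in the switch's slot, not yet turned on (z of key_tip in the frame of slot below -0.016 m and horizontal distance between key_tip and slot below 0.005 m and angle between the x axis of key and the x axis of slot, either way round below 0.25 rad and value of joint lamp_key below 0.8 rad), for 0.1 s.
2. the switch is turned on with the key in it (z of key_tip in the frame of slot below -0.016 m and horizontal distance between key_tip and slot below 0.005 m and angle between the x axis of key and the x axis of slot, either way round below 0.25 rad and value of joint lamp_key above 1 rad), for 0.2 s.
3. the amber cell is held clear of the rack (height (world z) of amber_cell above 0.03 m and contact force between the fingers and amber_cell above 1 N), for 0.2 s.
At the end, for the whole second after the job is handed in: Key home in the slot (16 mm or deeper), switch past 1.0 rad; amber cell held by the fingers, still, clear of the bench, window centre within 8 mm of the beam and 20 mm of midway along it, windows square to the beam within 0.2 rad, upright within 0.17 rad (all of step 2 and x of window_centre in the frame of light_path between -0.008 and 0.008 m and z of window_centre in the frame of light_path between -0.008 and 0.008 m and y of window_centre in the frame of light_path between -0.02 and 0.02 m and angle between the y axis of amber_cell and the y axis of light_path, either way round below 0.2 rad and angle between amber_cell's own z axis and vertical below 0.17 rad and contact force between the fingers and amber_cell above 1 N and contact force between amber_cell and bench below 0.2 N and linear speed of amber_cell below 0.03 m/s); the arm keeps its last pose, push and grip.
It fails at once if the fingers touch the amber cell's clear windows (contact force between the fingers and amber_cell_windows above 0.5 N).
It fails at once if another cell or a piece of glassware is moved (cells 20 mm, others 30 mm) (distance of any of green_cell, clear_cell from where it was at the start of the episode above 0.02 m or distance of any of beaker, wash_bottle, cork_ring, jar from where it was at the start of the episode above 0.03 m).
It also fails if it takes over 62 s, if anything falls off the work surface, if the arm or the gripper's body presses on something with over 40 N, if the wrist force passes 120 N, or if a joint passes its speed limit or range.

## Robot

A 6-joint arm with a two-finger parallel gripper is mounted at the origin on the work surface. World frame = base frame: x ahead of the robot, y to its left, z up, the work surface at z = 0. Lengths are in m, angles in rad, forces in N, time in s.
With the tool pointing down it reaches from about 0.275 to 0.725 m from the base axis. Payload 5.6 kg.
Tool frame: the origin (TCP) lies midway between the tips of the shut fingers; the grasp point (between the pads) lies 19 mm behind it (arm.grip_depth is the distance from the TCP to the grasp point, in m); z points along the fingers, y is the direction in which the jaws open and shut (so a half turn about z gives the same grasp; the last joint's range is limited). The gripper opens to 85 mm and grips with 20 to 120 N. Pads are 22 mm wide; open, the fingers measure 114 mm over their backs; the gripper's body (76 mm by 85 mm) begins 54 mm behind the grasp point. The pads swing forward as they close: fully open they stand 13 mm farther back than shut.
Start: joints at [-0.988, 0.255, 0.108, 0, -1.424, -0.285], TCP at [0.161, -0.526, 0.231] pointing down, gripper open.
Joint ranges: [-2.95, 2.95], [-1.21, 1.97], [-1.09, 1.5], [-2.87, 1.71], [-2.94, -0.07], [-3.05, 3.05]. Speed limits (rad/s): [2.57, 2.57, 3.14, 3.14, 3.14, 3.14].

## Interface

Orientations are given as a unit quaternion [w, x, y, z].
In Python, from workcell import arm, cams gives the robot as it stands.
- The arm moves only by the shell command python3 -m creep 'ROWS' [FORCE]. ROWS is JSON, a list of rows, each a list of 3 entries, a list of its own where there are three numbers: the opening, from 0 (shut) to 1 (fully open), then the shift along the tool's x, y, z in units of 0.25 m (1.0 is 0.25 m), then the turn about the tool's z in units of 2 pi rad (1.0 is 2 pi rad). In form: [[hand, [tx, ty, tz], yaw], ...]. A call has 1 to 8 rows; each row is the pose to reach, as a shift and turn from the pose commanded when the call began, along the tool's axes at that moment, turning the shorter way round; what a row does not reach only later rows make up. A row lasts 1/8 s, in which the tool goes at most 62.5 mm and 10.7 degrees, less where a joint would pass 70% of its speed; a pose out of reach is approached as far as the arm can. A call with a number of a shift or a turn outside -1 to 1 is refused whole. A call with a gripper value outside its range is refused whole. The fingers move at their own pace and stop on an object; FORCE is the grip in N (left out, the last holds). Time passes only in rows, so rows that repeat a pose let the fingers close. It gives the time, the measured TCP pose, the force and the opening at its end, in the units of the state.
- arm.get_state(): the state, without advancing time (a new reading comes with each control period).
- cams.camera(name): name is "side" or "top"; returns a dict with "image" (384x512x3 uint8, red, green, blue), "depth" (384x512 float32, m along the optical axis (not along the pixel's ray), 0 where there is no reading), "mtx" (3x3 intrinsics, pixels), "eye" and "orientation" of the camera in the world. Camera axes: x right, y up, looking along -z (the intrinsics and any distortion apply to the point x, -y, -z); pixel columns grow to the right and rows downward; lengths in m; the calibration is good to about 2 mm. A picture is of the moment at which its call begins.
- arm.job_done(): hands the job in, once; it reports no verdict.
The state is a dict: "clock": time; "joint_positions": joint angles; "joint_velocities": joint speeds; "effort": joint torques, N m; "tool_pos": TCP position; "ee_rot": TCP orientation; "ft_force": force on the tool from outside, world axes, zero at the start; "moment": the same for the moment, N m; "finger_gap": opening from 0.0 (shut) to 1.0 (fully open).
Only numpy, scipy, OpenCV 4.12 (cv2) and the standard library are available. Lean on these libraries where they do the work, as an engineer would, in place of code of your own. Each camera call takes 0.05 s, during which the arm holds its last target.

## Working session

There is one attempt and no reset: what is moved stays moved. The work goes in short steps, Python scripts to look and compute and a shell command to move; the robot and the scene stay as the last step left them, time stands still between calls to the robot, and variables do not carry over. Pictures are saved under pics/ and viewed, and the job is handed in when it is done.

```bash
ls; mkdir -p pics; python3 - <<'E'
from workcell import arm, cams
import numpy as np, cv2
s=arm.get_state(); print(s); print(arm.grip_depth)
for n in("side","top"):
    c=cams.camera(n); np.savez(f"{n}0.npz",**c)
    cv2.imwrite(f"pics/{n}0.png",cv2.resize(c["image"][:,:,::-1],(800,600),interpolation=cv2.INTER_CUBIC))
    print(n,c["mtx"],c["eye"],c["orientation"],c.keys())
E
```

```text
pics
{'clock': 0.0, 'joint_positions': array([-9.88393531e-01,  2.55726119e-01,  1.06997872e-01, -4.98148443e-04,
       -1.42386601e+00, -2.84556106e-01]), 'joint_velocities': array([-3.20143568e-04, -1.03691110e-04,  5.58480974e-04,  1.74492805e-03,
        8.92650628e-04, -2.96587257e-05]), 'effort': array([-1.27486968e-03, -3.86626160e+01,  2.37943089e+01,  5.36525220e+00,
       -6.07432201e-03, -5.64501295e-05]), 'tool_pos': array([ 0.16130246, -0.52530059,  0.23040058]), 'ee_rot': array([-1.54021551e-04, -1.48337135e-01,  9.88936411e-01,  9.19298066e-04]), 'ft_force': array([-0.27605014, -0.15269824, -0.44183005]), 'moment': array([0.03168594, 0.00368774, 0.05087126]), 'finger_gap': 1.002543287871971}
0.0187
side [[389.09520906   0.         255.46192633]
 [  0.         389.09520906 191.26417935]
 [  0.           0.           1.        ]] [0.07188538 0.60761319 0.7467575 ] [-0.26085621 -0.130929    0.40700965  0.86553728] dict_keys(['image', 'depth', 'mtx', 'eye', 'orientation'])
top [[456.17169913   0.         257.47863332]
 [  0.         456.17169913 188.65616337]
 [  0.           0.           1.        ]] [ 0.39118054 -0.06401797  1.24969891] [ 0.71071587  0.04167988 -0.04392156 -0.70086849] dict_keys(['image', 'depth', 'mtx', 'eye', 'orientation'])
```

View pics/top0.png

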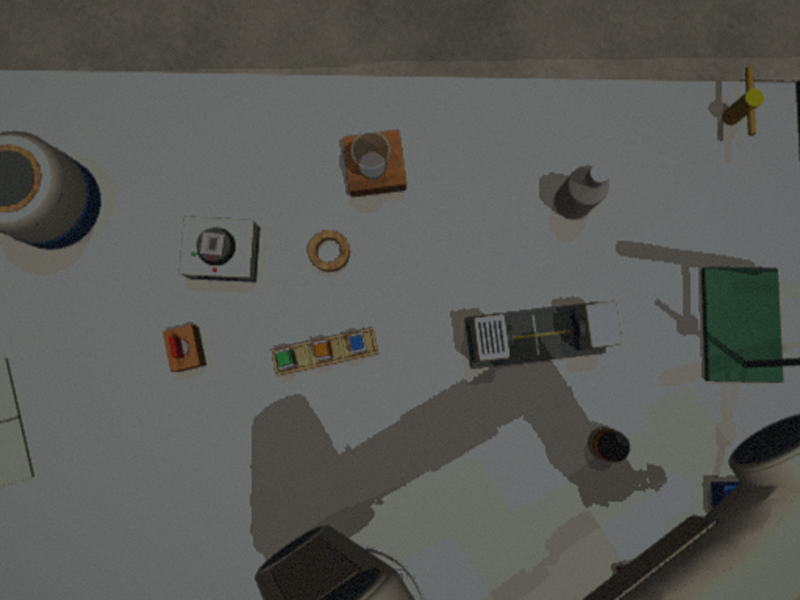

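View pics/side0.png

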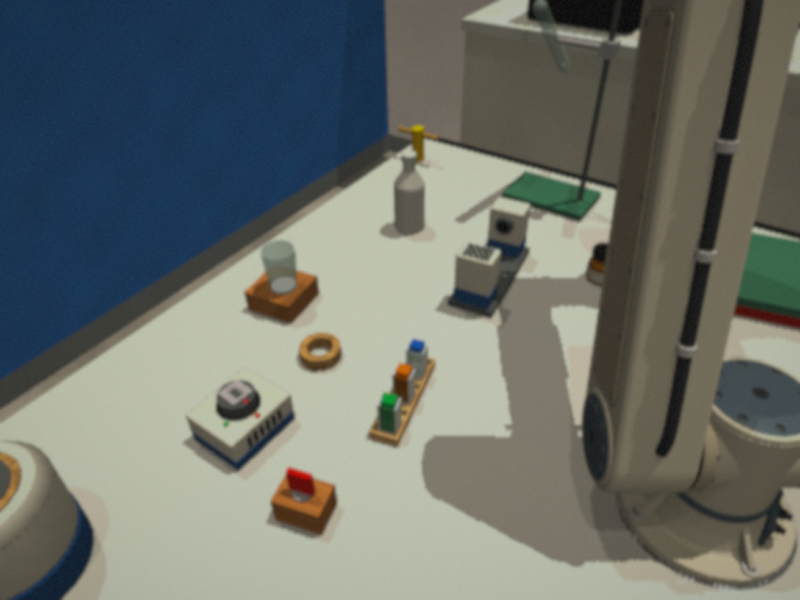

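The top view (800x600) shows the key stand at (183,347), the supply at (218,247), and the rack at (325,350) with green, amber and blue stoppers in that order. The bench is at (545,335). In the side view the key is at (300,487), the drum at (238,395) and the amber stopper at (403,372).

```bash
cat > h.py <<'E'
import numpy as np, cv2
from scipy.spatial.transform import Rotation as R
def load(n): return dict(np.load(n))
def rot(q): return R.from_quat([q[1],q[2],q[3],q[0]]).as_matrix()
def ray(c,u,v):
    d=np.linalg.inv(c["mtx"])@np.array([u,v,1.]); d=np.array([d[0],-d[1],-d[2]])
    return rot(c["orientation"])@d
def at_z(c,u,v,z):
    d=ray(c,u,v); return c["eye"]+d*(z-c["eye"][2])/d[2]
def dep(c,u,v):
    return c["eye"]+ray(c,u,v)*float(c["depth"][int(round(v)),int(round(u))])
def proj(c,p):
    q=rot(c["orientation"]).T@(np.asarray(p)-c["eye"]); q=np.array([q[0],-q[1],-q[2]]); w=c["mtx"]@q; return w[:2]/w[2]
def cloud(c):
    H,W=c["depth"].shape; u,v=np.meshgrid(np.arange(W),np.arange(H))
    d=np.stack([u,v,np.ones_like(u)],-1)@np.linalg.inv(c["mtx"]).T; d=d*[1,-1,-1]
    return c["eye"]+(d@rot(c["orientation"]).T)*c["depth"][...,None]
def crop(c,u0,v0,u1,v1,k,fn):
    im=cv2.resize(c["image"][v0:v1,u0:u1,::-1],None,fx=k,fy=k,interpolation=cv2.INTER_CUBIC)
    im=cv2.convertScaleAbs(im,alpha=1.7)
    for u in range((u0+9)//10*10,u1,10): 
        cv2.line(im,((u-u0)*k+k//2,0),((u-u0)*k+k//2,6),(0,255,255),1); cv2.putText(im,str(u),((u-u0)*k,18),0,.4,(0,0,255),1)
    for v in range((v0+9)//10*10,v1,10):
        cv2.line(im,(0,(v-v0)*k+k//2),(6,(v-v0)*k+k//2),(0,255,255),1); cv2.putText(im,str(v),(8,(v-v0)*k+4),0,.4,(0,0,255),1)
    cv2.imwrite(fn,im)
E
python3 - <<'E'
from h import *
t=load("top0.npz"); s=load("side0.npz")
crop(t,98,130,178,245,5,"pics/t_a.png")
crop(t,170,200,250,245,9,"pics/t_rack.png")
crop(t,288,180,408,240,6,"pics/t_bench.png")
crop(s,115,230,275,345,5,"pics/s_a.png")
P=cloud(t)
for n,(u,v) in dict(sup=(155,140),drum=(136,156),key=(115,222),stand=(124,230),gr=(182,229),am=(206,224),bl=(228,219),lamp=(314,215),det=(387,207),base=(335,208)).items(): print(n,P[v,u].round(4))
E
```

```text
sup [0.6621 0.2071 0.0615]
drum [0.6142 0.2499 0.0827]
key [0.4432 0.3011 0.0647]
stand [0.4234 0.2828 0.0438]
gr [0.4272 0.1253 0.0754]
am [0.441  0.0645 0.0726]
bl [0.4545 0.008  0.0753]
lamp [ 0.4646 -0.2071  0.1244]
det [ 0.4875 -0.3895  0.119 ]
base [ 0.4916 -0.2781  0.0144]
```

View pics/t_a.png

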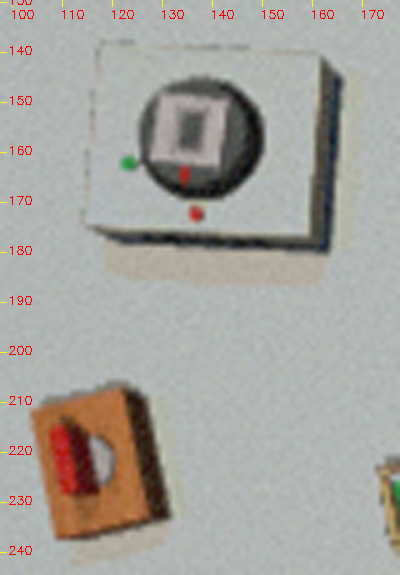

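View pics/t_rack.png

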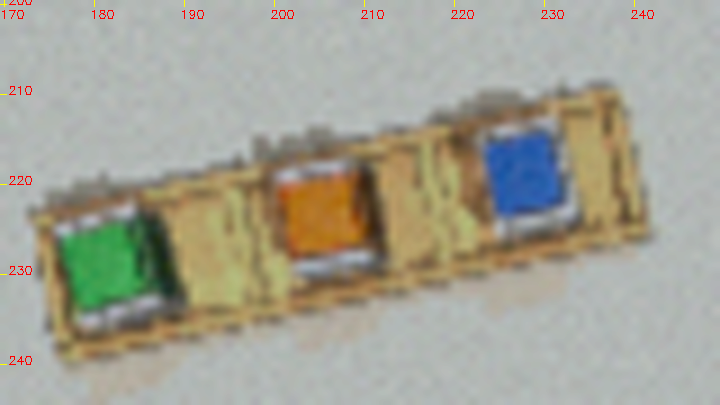

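View pics/t_bench.png

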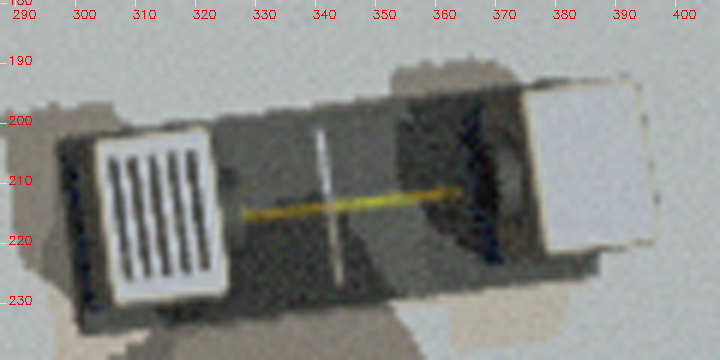

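View pics/s_a.png

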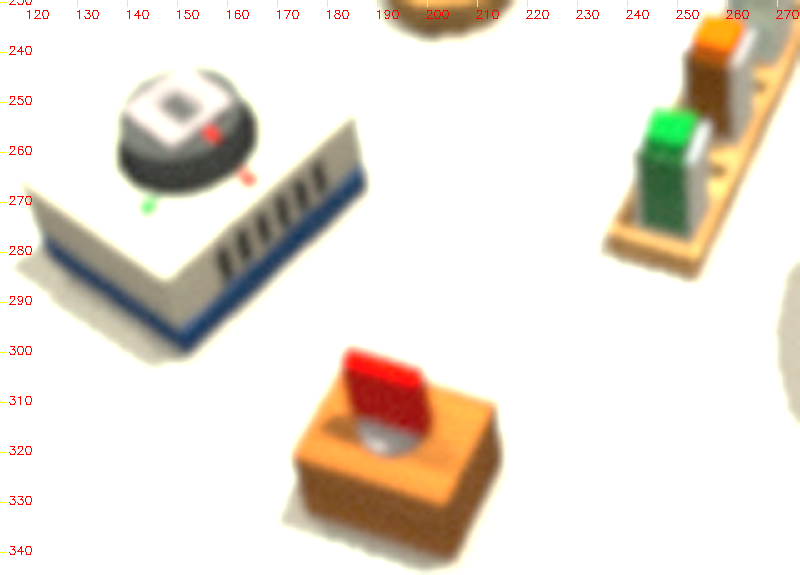

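```bash
python3 - <<'E'
from h import *
t=load("top0.npz"); s=load("side0.npz")
def T(pts,z,k=5,u0=98,v0=130,c=t): return np.array([at_z(c,x/k+u0-.5,y/k+v0-.5,z) for x,y in pts])
def quad(n,p):
    e=[p[(i+1)%4]-p[i] for i in range(4)]
    print(n,"c",p.mean(0).round(4),"len",[round(float(np.linalg.norm(x)),4) for x in e],"ang",[round(float(np.arctan2(x[1],x[0])),3) for x in e])
quad("supply",T([(100,42),(317,52),(310,236),(85,224)],.06))
quad("drum",T([(163,95),(228,99),(220,165),(153,157)],.086))
quad("slot",T([(178,112),(203,114),(200,150),(175,147)],.086))
quad("stand",T([(31,412),(123,388),(147,518),(57,538)],.045))
quad("keytop",T([(51,430),(66,418),(98,494),(78,498)],.09))
quad("rack",T([(30,212),(615,85),(650,235),(65,360)],.018,9,170,200))
quad("amber frosted",T([(272,172),(350,160),(380,262),(300,274)],.06,9,170,200))
quad("amber stopper",T([(280,180),(350,170),(366,250),(293,262)],.068+.005,9,170,200))
quad("lamp",T([(95,141),(207,127),(228,295),(117,305)],.12,6,288,180))
quad("det",T([(525,88),(640,75),(658,240),(547,253)],.12,6,288,180))
print("beam",T([(243,214),(460,190)],.015,6,288,180).round(4),"mark",T([(320,130),(340,285)],.015,6,288,180).round(4))
for n,uv in dict(off_dot=(196,213),on=(128,163),drumdot=(185,173)).items(): print(n,T([uv],.06 if n!='drumdot' else .086).round(4))
S=lambda p,z:T(p,z,5,115,230,s)
quad("S drum",S([(172,77),(235,100),(178,147),(122,105)],.086))
quad("S keytop",S([(350,347),(425,370),(420,387),(344,364)],.09))
quad("S stand",S([(345,370),(495,403),(445,503),(295,458)],.045))
E
```

```text
supply c [0.6156 0.2503 0.06  ] len [0.1156, 0.0989, 0.1188, 0.098] ang [-1.603, -3.14, 1.531, -0.03]
drum c [0.6154 0.2498 0.086 ] len [0.0338, 0.0349, 0.035, 0.0329] ang [-1.619, 3.067, 1.465, -0.11]
slot c [0.6145 0.2508 0.086 ] len [0.013, 0.019, 0.0131, 0.0185] ang [-1.637, 3.105, 1.464, -0.037]
stand c [0.4434 0.3061 0.045 ] len [0.0497, 0.0701, 0.048, 0.0682] ang [-1.298, -2.912, 1.804, 0.255]
keytop c [0.4433 0.3006 0.09  ] len [0.0096, 0.0424, 0.0102, 0.0375] ang [-0.866, -2.698, 1.783, 0.425]
rack c [0.4427 0.0668 0.018 ] len [0.1789, 0.0462, 0.1781, 0.0455] ang [-1.342, -2.894, 1.795, 0.267]
amber frosted c [0.4425 0.0667 0.06  ] len [0.0228, 0.0308, 0.0233, 0.0306] ang [-1.404, -2.83, 1.733, 0.296]
amber stopper c [0.4424 0.0662 0.073 ] len [0.0202, 0.0234, 0.0211, 0.0237] ang [-1.415, -2.918, 1.748, 0.186]
lamp c [ 0.4634 -0.2088  0.12  ] len [0.0469, 0.0698, 0.046, 0.0682] ang [-1.432, -3.021, 1.674, 0.135]
det c [ 0.4879 -0.3873  0.12  ] len [0.0484, 0.0687, 0.0464, 0.0688] ang [-1.444, -3.056, 1.701, 0.115]
beam [[ 0.4719 -0.2589  0.015 ]
 [ 0.4841 -0.3572  0.015 ]] mark [[ 0.5105 -0.294   0.015 ]
 [ 0.4405 -0.3025  0.015 ]]
off_dot [[0.5755 0.2522 0.06  ]]
on [[0.6017 0.2893 0.06  ]]
drumdot [[0.5923 0.2519 0.086 ]]
S drum c [0.6112 0.2519 0.086 ] len [0.035, 0.0342, 0.0398, 0.0256] ang [-2.978, 1.53, -0.094, -1.827]
S keytop c [0.4385 0.3064 0.09  ] len [0.0331, 0.0078, 0.0332, 0.008] ang [-2.889, 2.022, 0.259, -1.136]
S stand c [0.4393 0.3072 0.045 ] len [0.0669, 0.0482, 0.0663, 0.0439] ang [-2.801, 1.823, 0.277, -1.312]
```

```bash
cat > plan.py <<'E'
import sys; from h import *
from workcell import arm
# usage: plan.py x y z yang ; world tcp target, world angle of tool y axis
s=arm.get_state(); M=rot(s["ee_rot"]); p=s["tool_pos"]
yang=np.arctan2(M[1,1],M[0,1])
print("t",round(s["clock"],2),"p",p.round(4),"yang",round(yang,3),"tilt",M[:,2].round(3),"gap",round(s["finger_gap"],3),"F",s["ft_force"].round(1),"M",s["moment"].round(2),"j",s["joint_positions"].round(2))
a=[float(v) for v in sys.argv[1:]]
if a:
    d=M.T@(np.array(a[:3])-p)/.25
    dy=-(a[3]-yang); dy=(dy+np.pi)%(2*np.pi)-np.pi
    print("shift",d.round(3),"yaw",round(dy/2/np.pi,4))
E
python3 plan.py 0.38 -0.1 0.22 -2.8; python3 plan.py 0.36 -0.4 0.22 -2.8;python3 plan.py 0.44 0.3065 0.22 -1.31
```

```text
t 0.1 p [ 0.1613 -0.5253  0.2305] yang 1.869 tilt [-0.001  0.002 -1.   ] gap 1.0 F [ 0.7  1.  -0.7] M [0.02 0.   0.  ] j [-0.99  0.26  0.11 -0.   -1.42 -0.28]
shift [-1.335  1.37   0.044] yaw -0.257
t 0.1 p [ 0.1613 -0.5253  0.2305] yang 1.869 tilt [-0.001  0.002 -1.   ] gap 1.0 F [ 0.7  1.  -0.7] M [0.02 0.   0.  ] j [-0.99  0.26  0.11 -0.   -1.42 -0.28]
shift [-0.907  0.246  0.042] yaw -0.257
t 0.1 p [ 0.1613 -0.5253  0.2305] yang 1.869 tilt [-0.001  0.002 -1.   ] gap 1.0 F [ 0.7  1.  -0.7] M [0.02 0.   0.  ] j [-0.99  0.26  0.11 -0.   -1.42 -0.28]
shift [-2.042  2.854  0.047] yaw -0.4941
```

```bash
python3 -m creep '[[1,[-0.15,0.15,0],-0.025],[1,[-0.3,0.3,0],-0.05],[1,[-0.45,0.45,0],-0.075],[1,[-0.6,0.6,0],-0.1],[1,[-0.75,0.75,0],-0.125],[1,[-0.9,0.9,0],-0.15],[1,[-0.9,0.9,0],-0.175],[1,[-0.9,0.9,0],-0.2]]'; python3 plan.py 0.44 0.05 0.22 -2.8; python3 plan.py 0.44 0.3065 0.2 -1.31
```

```text
clock: 1.1
tool_pos: [0.3107, -0.2437, 0.231]
ee_rot: [-0.0, -0.704, 0.71, 0.0]
ft_force: [0.4, -0.6, -0.6]
finger_gap: 1.002
t 1.1 p [ 0.3107 -0.2437  0.231 ] yang 3.133 tilt [-0.  0. -1.] gap 1.002 F [ 0.4 -0.6 -0.6] M [-0.02  0.03 -0.01] j [-0.26 -0.06 -0.25 -0.   -1.38  0.25]
shift [-1.179 -0.507  0.044] yaw -0.0558
t 1.1 p [ 0.3107 -0.2437  0.231 ] yang 3.133 tilt [-0.  0. -1.] gap 1.002 F [ 0.4 -0.6 -0.6] M [-0.02  0.03 -0.01] j [-0.26 -0.06 -0.25 -0.   -1.38  0.25]
shift [-2.205 -0.498  0.125] yaw -0.2929
```

```bash
python3 -m creep '[[1,[-0.15,-0.06,0],-0.025],[1,[-0.3,-0.12,0],-0.05],[1,[-0.45,-0.18,0],-0.075],[1,[-0.6,-0.24,0],-0.1],[1,[-0.75,-0.3,0],-0.125],[1,[-0.9,-0.36,0],-0.15],[1,[-1,-0.4,0],-0.175],[1,[-1,-0.4,0],-0.2]]'; python3 plan.py 0.4415 0.3065 0.15 -1.31
```

```text
clock: 2.1
tool_pos: [0.4147, 0.0051, 0.2306]
ee_rot: [0.0, 0.987, -0.161, -0.001]
ft_force: [-0.3, -0.4, 0.3]
finger_gap: 1.0
t 2.1 p [0.4147 0.0051 0.2306] yang -1.894 tilt [-0.001 -0.    -1.   ] gap 1.0 F [-0.3 -0.4  0.3] M [-0.03  0.02  0.02] j [ 0.39 -0.02 -0.21 -0.   -1.38  0.85]
shift [-0.281 -1.177  0.322] yaw -0.0929
```

```bash
python3 -m creep '[[1,[-0.05,-0.2,0],-0.015],[1,[-0.1,-0.4,0],-0.03],[1,[-0.15,-0.6,0.05],-0.045],[1,[-0.2,-0.8,0.1],-0.06],[1,[-0.24,-1,0.2],-0.075],[1,[-0.24,-1,0.2],-0.093]]'; python3 plan.py 0.4415 0.3065 0.15 -1.31
```

```text
clock: 2.85
tool_pos: [0.4376, 0.2615, 0.1779]
ee_rot: [0.001, 0.992, 0.13, -0.003]
ft_force: [-0.3, -0.5, 0.3]
finger_gap: 1.002
t 2.85 p [0.4376 0.2615 0.1779] yang -1.311 tilt [-0.005 -0.004 -1.   ] gap 1.002 F [-0.3 -0.5  0.3] M [-0.06  0.01 -0.  ] j [ 0.85  0.2  -0.1  -0.   -1.28  0.99]
shift [ 0.062 -0.17   0.111] yaw -0.0001
```

```bash
python3 -m creep '[[1,[0.03,-0.085,0.05],0],[1,[0.062,-0.17,0.08],0],[1,[0.062,-0.17,0.08],0],[1,[0.062,-0.17,0.08],0]]'; python3 plan.py 0.4415 0.3065 0.055 -1.31; python3 - <<'E'
from h import *
from workcell import cams
t=cams.camera("top"); s=cams.camera("side"); np.savez("t1.npz",**t); np.savez("s1.npz",**s)
crop(s,120,190,280,345,5,"pics/s1.png"); crop(t,80,170,180,260,7,"pics/t1.png")
E
```

```text
clock: 3.35
tool_pos: [0.4433, 0.3048, 0.1612]
ee_rot: [0.0, 0.992, 0.126, -0.0]
ft_force: [0.6, 0.2, -0.1]
finger_gap: 1.0
t 3.35 p [0.4433 0.3048 0.1612] yang -1.317 tilt [-0. -0. -1.] gap 1.0 F [ 0.6  0.2 -0.1] M [-0.   -0.05 -0.  ] j [ 0.89  0.26 -0.06  0.   -1.25  0.93]
shift [-0.005 -0.008  0.425] yaw -0.0012
```

View pics/s1.png

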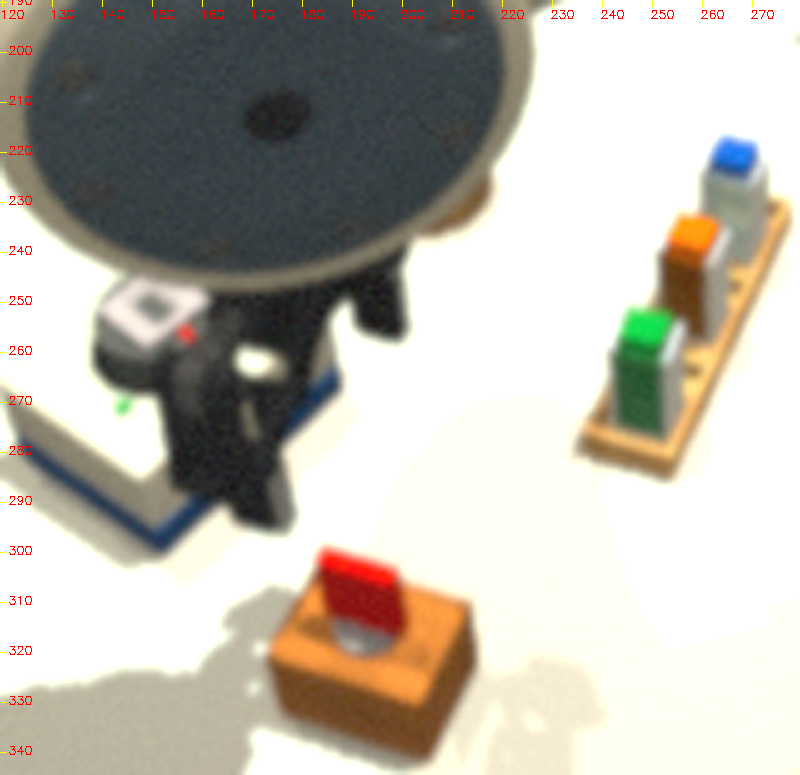

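View pics/t1.png

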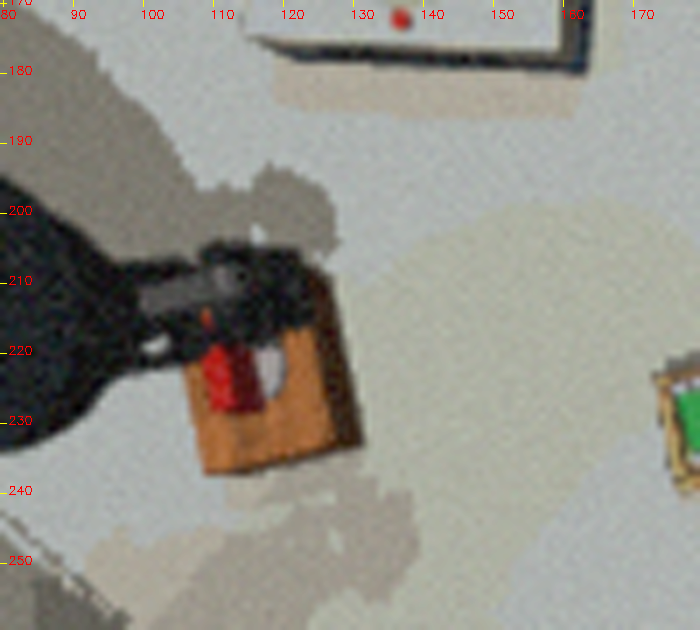

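The side view shows the open fingers straddling the key line above the red handle, which is at about pixel (190,305). I'll descend.

```bash
python3 -m creep '[[1,[-0.005,-0.008,0.1],0],[1,[-0.005,-0.008,0.2],0],[1,[-0.005,-0.008,0.3],0],[1,[-0.005,-0.008,0.36],0],[1,[-0.005,-0.008,0.4],0],[1,[-0.005,-0.008,0.42],0],[1,[-0.005,-0.008,0.42],0],[1,[-0.005,-0.008,0.42],0]]' 40; python3 plan.py 0.4415 0.3065 0.055 -1.31; python3 - <<'E'
from h import *
from workcell import cams
t=cams.camera("top"); s=cams.camera("side")
crop(s,120,230,260,345,5,"pics/s2.png"); crop(t,80,180,150,260,7,"pics/t2.png")
E
```

```text
clock: 4.45
tool_pos: [0.4419, 0.3066, 0.0569]
ee_rot: [-0.0, 0.992, 0.127, 0.001]
ft_force: [0.2, 0.2, -0.4]
finger_gap: 1.001
t 4.45 p [0.4419 0.3066 0.0569] yang -1.317 tilt [ 0.001  0.001 -1.   ] gap 1.001 F [ 0.2  0.2 -0.4] M [-0.03 -0.04 -0.  ] j [ 0.9   0.35 -0.23  0.   -0.99  0.93]
shift [-0.002  0.     0.008] yaw -0.0011
```

View pics/s2.png

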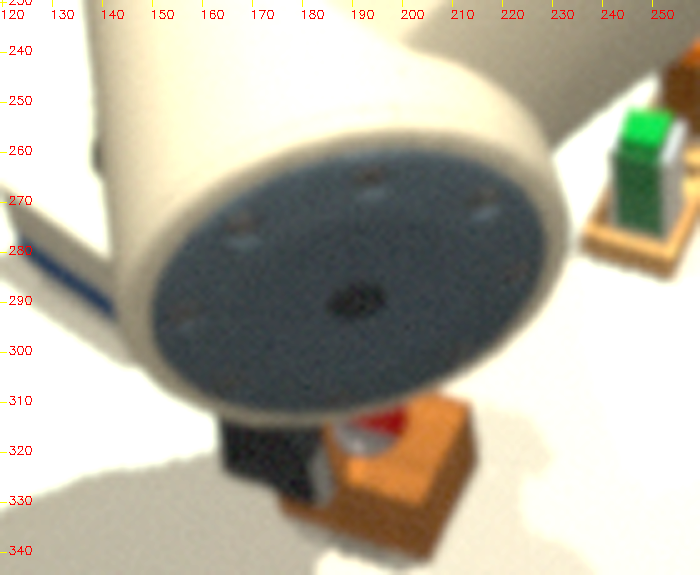

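View pics/t2.png

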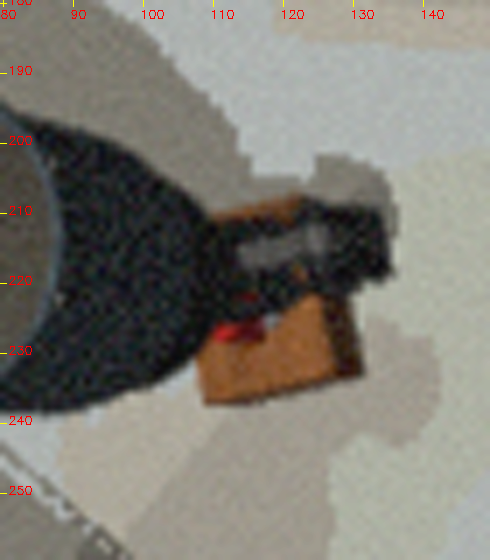

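The fingers straddle the handle, with the red still showing between them at pixel (195,313) in the side view. I'll close now.

```bash
python3 -m creep '[[0.4,[0,0,0],0],[0.2,[0,0,0],0],[0,[0,0,0],0],[0,[0,0,0],0],[0,[0,0,0],0],[0,[0,0,0],0],[0,[0,0,0],0],[0,[0,0,0],0]]' 40; python3 plan.py 0.4415 0.3065 0.125 -1.31
```

```text
clock: 5.55
tool_pos: [0.4416, 0.3062, 0.0564]
ee_rot: [0.0, 0.992, 0.127, 0.0]
ft_force: [0.0, -1.2, 1.2]
finger_gap: 0.109
t 5.55 p [0.4416 0.3062 0.0564] yang -1.317 tilt [ 0. -0. -1.] gap 0.109 F [ 0.  -1.2  1.2] M [-0.19 -0.03 -0.02] j [ 0.9   0.35 -0.23  0.   -0.99  0.93]
shift [-0.    -0.001 -0.275] yaw -0.0011
```

```bash
python3 -m creep '[[0,[0,0,-0.05],0],[0,[0,0,-0.12],0],[0,[0,0,-0.2],0],[0,[0,0,-0.3],0],[0,[0,0,-0.38],0],[0,[0,0,-0.4],0]]' 60; python3 plan.py 0.615 0.250 0.155 -1.64;python3 - <<'E'
from h import *
from workcell import cams
t=cams.camera("top"); s=cams.camera("side")
crop(s,120,180,260,300,5,"pics/s3.png")
E
```

```text
clock: 6.3
tool_pos: [0.4421, 0.3069, 0.1582]
ee_rot: [-0.001, 0.992, 0.127, 0.001]
ft_force: [0.3, -0.4, -0.6]
finger_gap: 0.108
t 6.3 p [0.4421 0.3069 0.1582] yang -1.317 tilt [ 0.002  0.002 -1.   ] gap 0.108 F [ 0.3 -0.4 -0.6] M [-0.02  0.02 -0.02] j [ 0.9   0.26 -0.07  0.   -1.24  0.93]
shift [0.612 0.394 0.014] yaw 0.0514
```

View pics/s3.png

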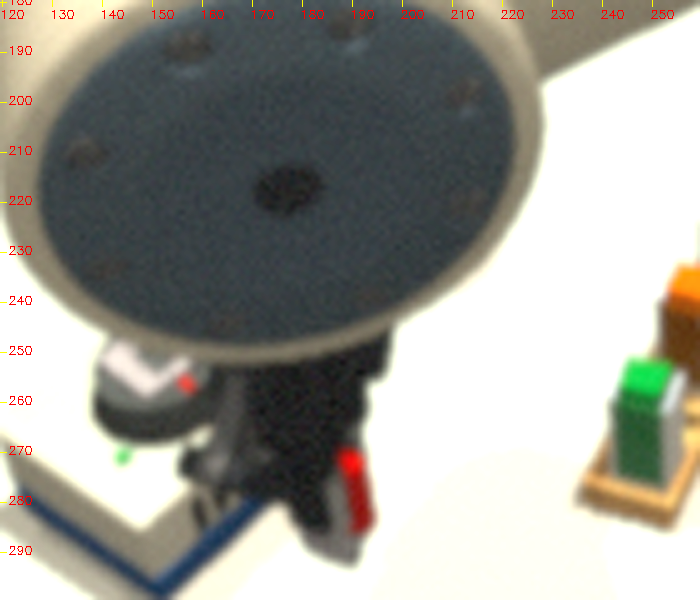

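```bash
python3 -m creep '[[0,[0.1,0.065,0],0.008],[0,[0.22,0.14,0],0.018],[0,[0.36,0.23,0],0.03],[0,[0.5,0.32,0],0.042],[0,[0.57,0.37,0],0.049],[0,[0.612,0.394,0.01],0.0515],[0,[0.612,0.394,0.01],0.0515],[0,[0.612,0.394,0.01],0.0515]]'; python3 plan.py 0.615 0.250 0.155 -1.64;python3 - <<'E'
from h import *
from workcell import cams
t=cams.camera("top"); s=cams.camera("side"); np.savez("t4.npz",**t); np.savez("s4.npz",**s)
crop(s,80,180,220,300,5,"pics/s4.png"); crop(t,80,110,180,190,7,"pics/t4.png")
E
```

```text
clock: 7.4
tool_pos: [0.6136, 0.2498, 0.1537]
ee_rot: [0.0, 0.999, -0.034, -0.0]
ft_force: [-0.2, 0.1, -0.6]
finger_gap: 0.11
t 7.4 p [0.6136 0.2498 0.1537] yang -1.639 tilt [-0.001 -0.    -1.   ] gap 0.11 F [-0.2  0.1 -0.6] M [0.   0.05 0.02] j [ 0.62  0.51  0.29 -0.   -1.35  0.88]
shift [ 0.006 -0.001 -0.005] yaw 0.0001
```

View pics/s4.png

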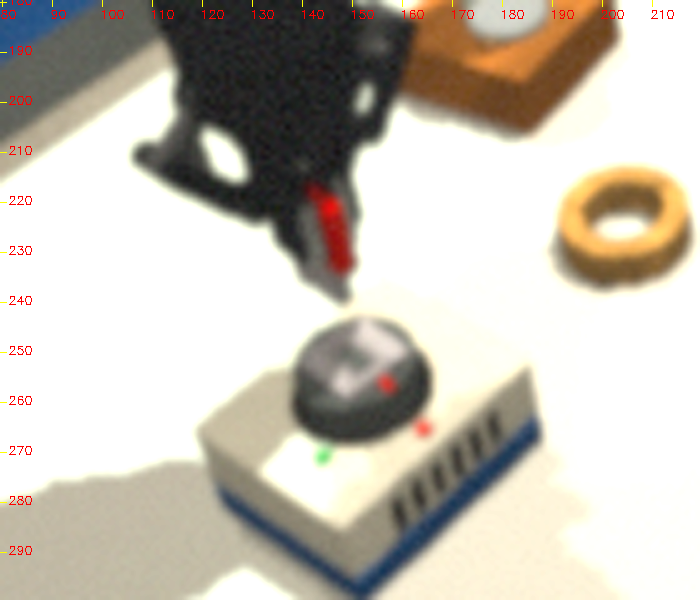

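View pics/t4.png

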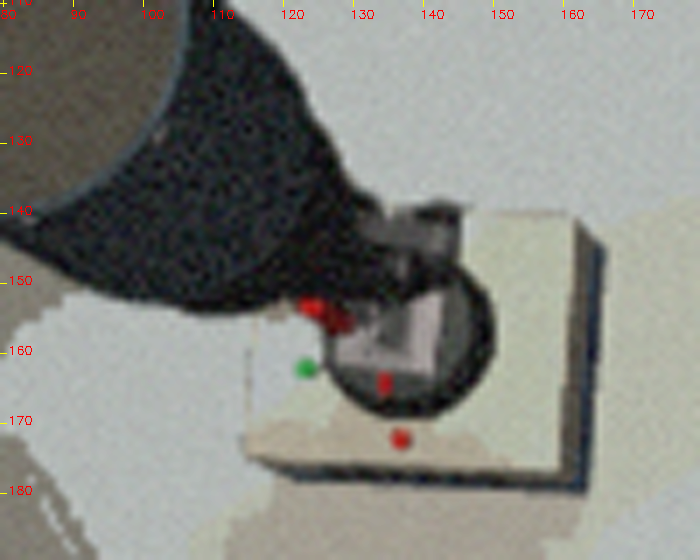

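```bash
python3 - <<'E'
from h import *
s=load("s4.npz");t=load("t4.npz")
tcp=np.array([.6136,.2498,.1537]); tip=tcp-[0,0,.0334]
a=np.array([np.cos(-.07),np.sin(-.07),0])
for z in (0,.022,.027,.067):
  for o in (-.018,0,.018): print(z,o,proj(s,tip+[0,0,z]+a*o).round(1),proj(t,tip+[0,0,z]+a*o).round(1))
print("slot",proj(s,[.6145,.2505,.086]),proj(t,[.6145,.2505,.086]))
crop(s,130,205,180,265,12,"pics/s4b.png")
E
```

```text
0 -0.018 [152.3 243. ] [131.3 160.4]
0 0 [146.9 239.4] [132.1 153.4]
0 0.018 [141.6 235.8] [133.  146.4]
0.022 -0.018 [150.4 236. ] [128.9 158.8]
0.022 0 [145.  232.4] [129.7 151.6]
0.022 0.018 [139.7 228.9] [130.6 144.5]
0.027 -0.018 [150.  234.4] [128.3 158.4]
0.027 0 [144.5 230.8] [129.2 151.2]
0.027 0.018 [139.2 227.2] [130. 144.]
0.067 -0.018 [146.4 220.9] [123.6 155.2]
0.067 0 [140.8 217.3] [124.5 147.8]
0.067 0.018 [135.4 213.8] [125.4 140.4]
slot [149.28424464 249.89272982] [135.43088516 155.64083365]
```

View pics/s4b.png

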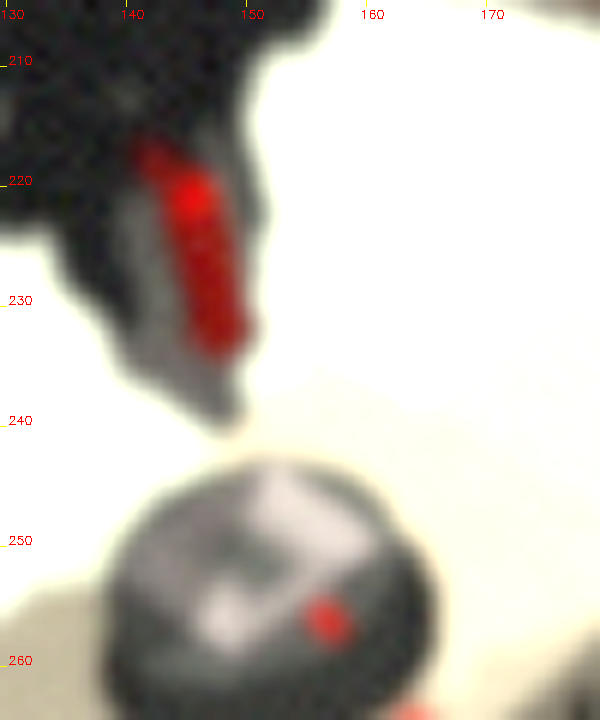

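```bash
cat > ov.py <<'E'
from h import *
def box(c0,ang,hx,hy,z0,z1):
    a=np.array([np.cos(ang),np.sin(ang),0]); b=np.array([-a[1],a[0],0]); P=[]
    for z in(z0,z1):
        for sx,sy in((1,1),(1,-1),(-1,-1),(-1,1)): P.append(np.array([c0[0],c0[1],z])+a*hx*sx+b*hy*sy)
    E=[(i,(i+1)%4) for i in range(4)]+[(i+4,(i+1)%4+4) for i in range(4)]+[(i,i+4) for i in range(4)]
    return P,E
def ov(c,u0,v0,u1,v1,k,boxes,fn,gain=1.7):
    im=cv2.resize(c["image"][v0:v1,u0:u1,::-1],None,fx=k,fy=k,interpolation=cv2.INTER_CUBIC); im=cv2.convertScaleAbs(im,alpha=gain)
    for (P,E),col in boxes:
        q=[(proj(c,p)-[u0-.5,v0-.5])*k for p in P]
        for i,j in E: cv2.line(im,tuple(int(x) for x in q[i].round()),tuple(int(x) for x in q[j].round()),col,1,cv2.LINE_AA)
    cv2.imwrite(fn,im)
E
python3 - <<'E'
from ov import *
s0=load("side0.npz");s=load("s4.npz");t=load("t4.npz");t0=load("top0.npz")
D=[(box((.615,.250),-.07,.018,.018,.086,.0861),(0,255,0)),(box((.615,.250),-.07,.00925,.00525,.086,.0861),(255,255,0))]
z=.1203; k=(.6136,.2498)
K=[(box(k,-.07,.018,.005,z+.027,z+.067),(0,255,255)),(box(k,-.07,.008,.004,z,z+.022),(255,0,255))]
ov(s,125,200,180,265,9,D+K,"pics/ov_s.png",1.2); ov(s0,125,235,180,275,9,D,"pics/ov_s0.png",1.0)
ov(t,105,125,160,180,10,D+K,"pics/ov_t.png"); ov(t0,105,130,165,185,9,D,"pics/ov_t0.png")
a=cv2.imread("pics/ov_s.png");b=cv2.imread("pics/ov_s0.png")
E
```

```text
(no output)
```

View pics/ov_s.png

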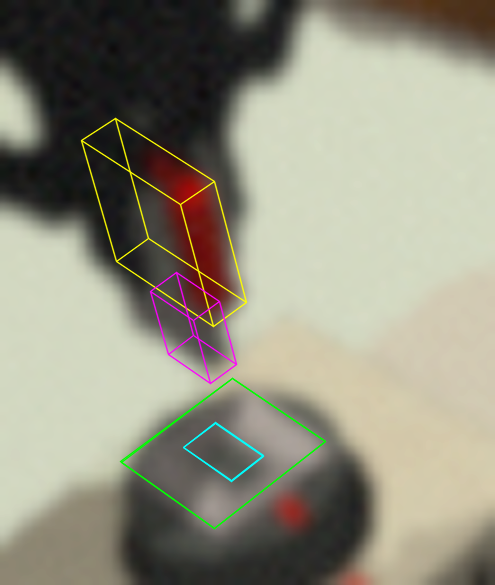

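View pics/ov_s0.png

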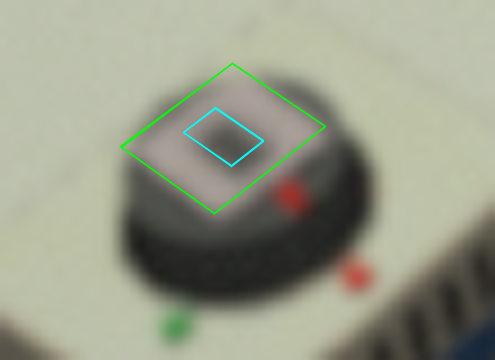

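View pics/ov_t.png

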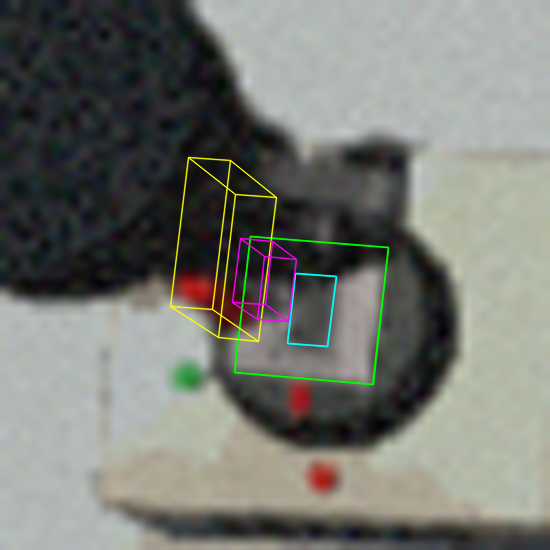

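View pics/ov_t0.png

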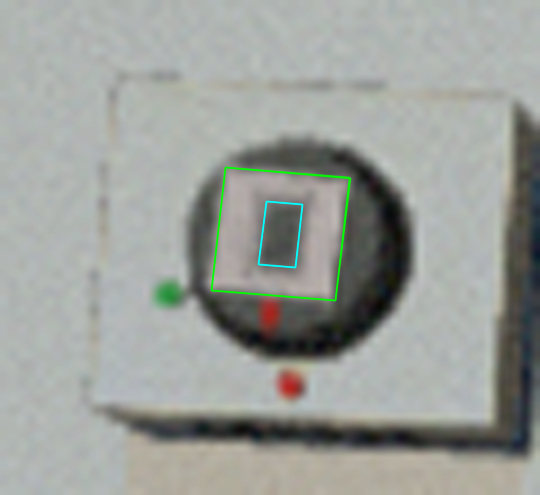

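```bash
python3 plan.py 0.6115 0.2502 0.1225 -1.635
```

```text
t 7.5 p [0.6137 0.2499 0.1542] yang -1.639 tilt [ 0.  0. -1.] gap 0.11 F [ 0.6  0.2 -0.1] M [-0.03  0.02 -0.06] j [ 0.62  0.51  0.29 -0.   -1.35  0.88]
shift [-0.009 -0.001  0.127] yaw -0.0007
```

```bash
python3 -m creep '[[0,[-0.009,-0.001,0.04],0],[0,[-0.009,-0.001,0.08],0],[0,[-0.009,-0.001,0.11],0],[0,[-0.009,-0.001,0.125],0],[0,[-0.009,-0.001,0.125],0],[0,[-0.009,-0.001,0.125],0]]'; python3 plan.py 0.6115 0.2502 0.1225 -1.635; python3 - <<'E'
from ov import *
from workcell import cams,arm
t=cams.camera("top"); s=cams.camera("side"); np.savez("t5.npz",**t); np.savez("s5.npz",**s)
p=arm.get_state()["tool_pos"]
D=[(box((.6145,.250),-.065,.018,.018,.086,.0861),(0,255,0))]
z=p[2]-.0334; k=p[:2]
K=[(box(k,-.065,.018,.005,z+.027,z+.067),(0,255,255)),(box(k,-.065,.008,.004,z,z+.022),(255,0,255))]
ov(s,125,200,180,265,9,D+K,"pics/ov_s5.png",1.4); ov(s,125,200,180,265,9,[],"pics/s5.png",1.6)
ov(t,105,125,160,180,10,D+K,"pics/ov_t5.png")
a=cv2.hconcat([cv2.imread("pics/ov_s5.png"),cv2.imread("pics/s5.png")]); cv2.imwrite("pics/both5.png",cv2.resize(a,None,fx=.8,fy=.8))
E
```

```text
clock: 8.25
tool_pos: [0.6124, 0.2498, 0.1229]
ee_rot: [-0.0, 0.999, -0.035, 0.0]
ft_force: [0.2, -0.0, -0.8]
finger_gap: 0.108
t 8.25 p [0.6124 0.2498 0.1229] yang -1.641 tilt [ 0.001  0.    -1.   ] gap 0.108 F [ 0.2 -0.  -0.8] M [-0.01 -0.03  0.04] j [ 0.62  0.52  0.23  0.   -1.28  0.88]
shift [-0.004 -0.001  0.002] yaw -0.0009
```

View pics/both5.png

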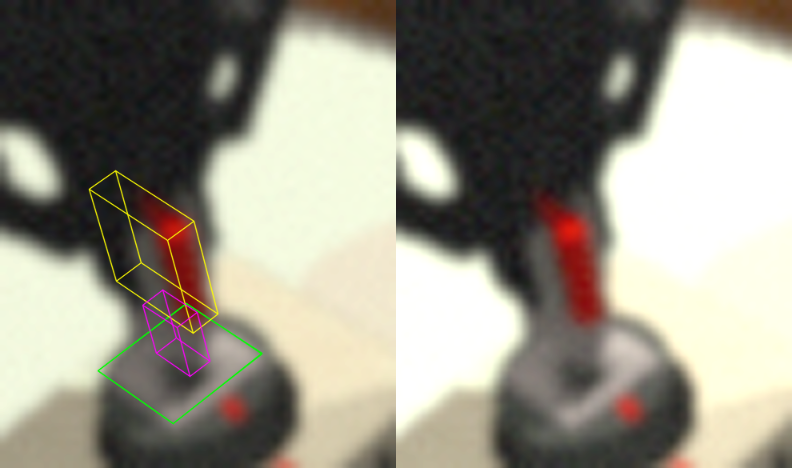

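View pics/ov_t5.png

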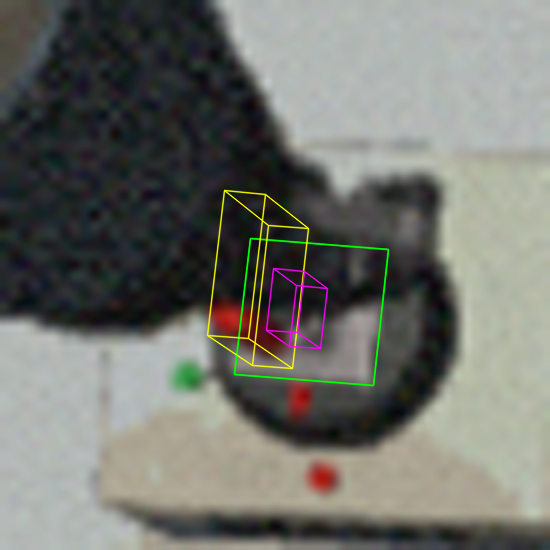

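Both views agree that the key sits about 3 mm towards +x in the fingers. That puts the tip at x≈0.615, over the slot at 0.6145. I'll insert slowly and watch the forces.

```bash
python3 -m creep '[[0,[-0.003,0,0.015],0],[0,[-0.003,0,0.03],0],[0,[-0.003,0,0.04],0],[0,[-0.003,0,0.05],0],[0,[-0.003,0,0.05],0]]'; python3 plan.py 0.6115 0.2502 0.0975 -1.635
```

```text
clock: 8.98
tool_pos: [0.6117, 0.2498, 0.1098]
ee_rot: [0.0, 0.999, -0.035, 0.0]
ft_force: [2.4, 0.3, -1.9]
finger_gap: 0.107
t 8.97 p [0.6117 0.2498 0.1098] yang -1.641 tilt [ 0. -0. -1.] gap 0.107 F [ 2.4  0.3 -1.9] M [-0.11 -0.94 -0.01] j [ 0.62  0.53  0.21  0.   -1.25  0.88]
shift [-0.001 -0.002  0.049] yaw -0.0009
```

```bash
python3 -m creep '[[0,[0.004,0,0.01],0],[0,[0.005,0,0.025],0],[0,[0.005,0,0.038],0],[0,[0.005,0,0.048],0],[0,[0.005,0,0.048],0]]'; python3 plan.py 0.6115 0.2502 0.0975 -1.635
```

```text
clock: 9.6
tool_pos: [0.6126, 0.2496, 0.0979]
ee_rot: [0.0, 0.999, -0.035, -0.0]
ft_force: [-0.3, -0.0, -1.7]
finger_gap: 0.108
t 9.6 p [0.6126 0.2496 0.0979] yang -1.641 tilt [-0. -0. -1.] gap 0.108 F [-0.3 -0.  -1.7] M [0.   0.03 0.03] j [ 0.62  0.54  0.19  0.   -1.23  0.88]
shift [-0.004 -0.002  0.001] yaw -0.0009
```

```bash
python3 -m creep '[[0,[0,0,0.006],0],[0,[0,0,0.01],0],[0,[0,0,0.01],0],[0,[0,0,0.01],0]]'; python3 plan.py
```

```text
clock: 10.1
tool_pos: [0.6129, 0.2498, 0.0974]
ee_rot: [-0.0, 0.999, -0.035, 0.001]
ft_force: [-4.0, -0.7, 7.6]
finger_gap: 0.11
t 10.1 p [0.6129 0.2498 0.0974] yang -1.64 tilt [ 0.002  0.    -1.   ] gap 0.11 F [-4.  -0.7  7.6] M [-0.21  1.28 -0.11] j [ 0.62  0.54  0.19  0.   -1.22  0.88]
```

```bash
python3 -m creep '[[0,[0,0,-0.004],0.02],[0,[0.001,-0.001,-0.004],0.04],[0,[0.001,-0.002,-0.004],0.06],[0,[0.002,-0.003,-0.004],0.08],[0,[0.002,-0.004,-0.004],0.1],[0,[0.003,-0.005,-0.004],0.12],[0,[0.003,-0.005,-0.004],0.14],[0,[0.003,-0.006,-0.004],0.15]]'; python3 plan.py
```

```text
clock: 11.1
tool_pos: [0.6138, 0.2507, 0.0974]
ee_rot: [0.0, 0.874, -0.486, 0.001]
ft_force: [-0.6, -1.6, 2.4]
finger_gap: 0.112
t 11.1 p [0.6138 0.2507 0.0974] yang -2.586 tilt [ 0.001 -0.001 -1.   ] gap 0.112 F [-0.6 -1.6  2.4] M [-0.72  0.28  0.09] j [ 0.62  0.54  0.19  0.   -1.23 -0.07]
```

```bash
python3 -m creep '[[0,[0,0,0],0.015],[0,[0,0,0],0.03],[0,[0,0,0],0.04],[0,[0,0,0],0.05],[0,[0,0,0],0.055],[0,[0,0,0],0.055]]'; python3 plan.py;  python3 - <<'E'
from h import *
from workcell import cams
t=cams.camera("top"); s=cams.camera("side")
crop(s,100,180,220,300,5,"pics/s6.png"); crop(t,90,110,170,190,6,"pics/t6.png")
cv2.imwrite("pics/b6.png",cv2.resize(cv2.hconcat([cv2.resize(cv2.imread("pics/s6.png"),(480,480)),cv2.imread("pics/t6.png")]),(800,400)))
E
```

```text
clock: 11.85
tool_pos: [0.614, 0.2508, 0.0974]
ee_rot: [-0.0, 0.778, -0.628, 0.001]
ft_force: [-0.5, -2.9, 5.0]
finger_gap: 0.108
t 11.85 p [0.614  0.2508 0.0974] yang -2.928 tilt [ 0.001 -0.    -1.   ] gap 0.108 F [-0.5 -2.9  5. ] M [-0.85  0.15 -0.03] j [ 0.62  0.54  0.19  0.   -1.22 -0.41]
```

View pics/b6.png

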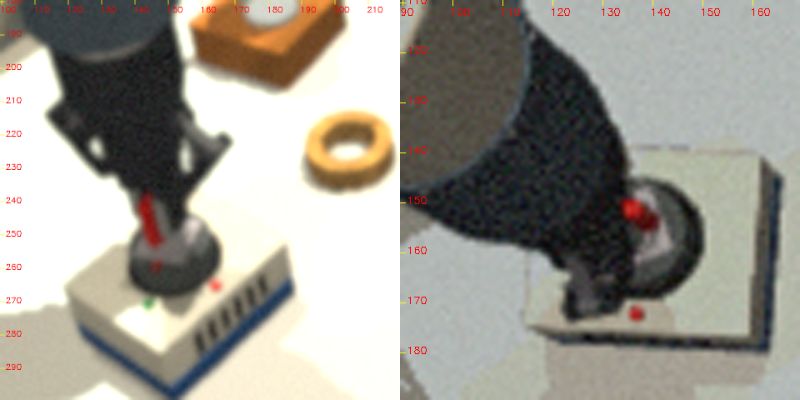

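The key turned with the drum, and the drum dot is now at side pixel (147,262) near the green mark. The torque is still about zero, so the stop has not been reached and I'll turn further.

```bash
python3 -m creep '[[0,[0,0,0],0.01],[0,[0,0,0],0.02],[0,[0,0,0],0.03],[0,[0,0,0],0.03],[0,[0,0,0],0.03]]'; python3 plan.py
```

```text
clock: 12.58
tool_pos: [0.614, 0.2512, 0.0974]
ee_rot: [-0.001, 0.716, -0.698, 0.001]
ft_force: [-0.6, -1.5, 6.0]
finger_gap: 0.109
t 12.57 p [0.614  0.2512 0.0974] yang -3.115 tilt [ 0.002  0.    -1.   ] gap 0.109 F [-0.6 -1.5  6. ] M [-0.72  0.09  0.6 ] j [ 0.62  0.54  0.19  0.   -1.22 -0.6 ]
```

Now there is 0.6 N m of reaction after about 1.47 rad of tool turn, so the drum is on its stop. I'll relax slightly and release.

```bash
python3 -m creep '[[0,[0,0,0],-0.01],[0,[0,0,-0.003],-0.014],[0.3,[0,0,-0.003],-0.014],[0.6,[0,0,-0.003],-0.014],[0.8,[0,0,-0.003],-0.014],[0.8,[0,0,-0.003],-0.014]]'; python3 plan.py
```

```text
clock: 13.32
tool_pos: [0.6134, 0.2512, 0.0971]
ee_rot: [0.0, 0.746, -0.666, -0.0]
ft_force: [-0.4, 0.8, -0.2]
finger_gap: 0.798
t 13.32 p [0.6134 0.2512 0.0971] yang -3.029 tilt [-0. -0. -1.] gap 0.798 F [-0.4  0.8 -0.2] M [-0.03  0.01 -0.03] j [ 0.62  0.54  0.19 -0.   -1.23 -0.51]
```

```bash
python3 -m creep '[[0.8,[0,0,-0.06],-0.014],[0.8,[0,0,-0.15],-0.014],[0.8,[0,0,-0.28],-0.014],[0.8,[0,0,-0.4],-0.014],[0.8,[0,0,-0.45],-0.014]]'; python3 plan.py 0.4425 0.0665 0.16 -2.9;  python3 - <<'E'
from h import *
from workcell import cams
t=cams.camera("top"); s=cams.camera("side")
crop(s,100,180,220,300,5,"pics/s7.png"); crop(t,90,110,170,190,6,"pics/t7.png")
cv2.imwrite("pics/b7.png",cv2.resize(cv2.hconcat([cv2.resize(cv2.imread("pics/s7.png"),(480,480)),cv2.imread("pics/t7.png")]),(800,400)))
E
```

```text
clock: 13.95
tool_pos: [0.6141, 0.2515, 0.2118]
ee_rot: [-0.002, 0.774, -0.633, 0.001]
ft_force: [0.0, -0.6, -0.4]
finger_gap: 0.795
t 13.95 p [0.6141 0.2515 0.2118] yang -2.941 tilt [ 0.003  0.002 -1.   ] gap 0.795 F [ 0.  -0.6 -0.4] M [ 0.03  0.   -0.02] j [ 0.62  0.49  0.4   0.   -1.48 -0.42]
shift [0.589 0.821 0.204] yaw -0.0066
```

View pics/b7.png

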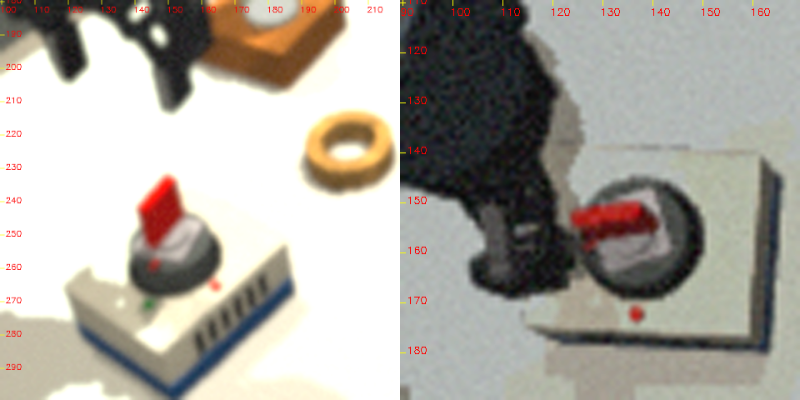

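The key stands home in the drum, and the drum's red dot now points at the green mark. Next I'll check the amber cell's pose by overlay.

```bash
python3 - <<'E'
from ov import *
s=load("side0.npz");t=load("top0.npz")
def bx(c,a): return [(box(c,a,.015,.012,.005,.065),(255,255,0)),(box(c,a,.011,.010,.065,.073),(255,0,255))]
B=bx((.4425,.0667),.22)
Rk=[(box((.4427,.0668),.242,.023,.09,0,.018),(0,255,0))]
ov(t,185,205,230,240,16,B+Rk,"pics/ov_ta.png"); ov(s,230,225,290,285,10,B+Rk,"pics/ov_sa.png",1.2)
E
```

```text
(no output)
```

View pics/ov_ta.png

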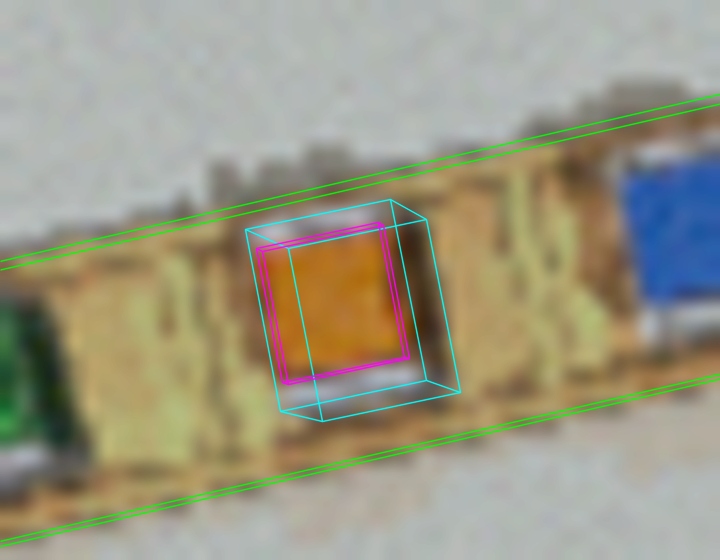

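View pics/ov_sa.png

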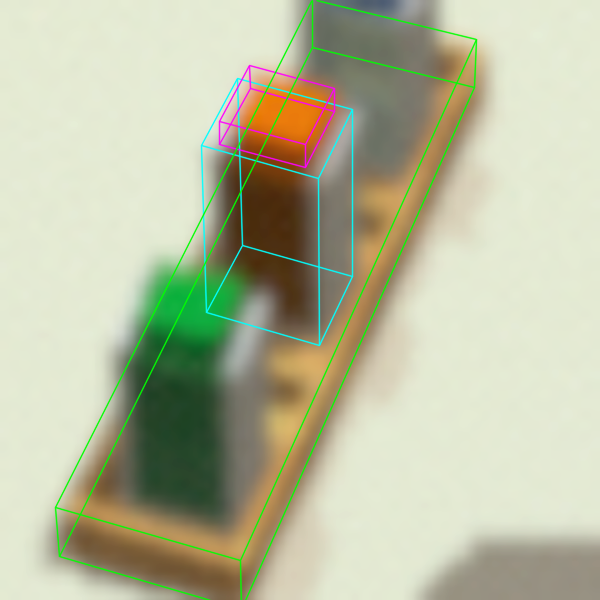

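```bash
python3 plan.py 0.4425 0.0662 0.16 -2.93; python3 -m creep '[[1,[0.06,0.08,0.02],0],[1,[0.16,0.22,0.05],0],[1,[0.28,0.39,0.08],0],[1,[0.4,0.56,0.12],0],[1,[0.5,0.7,0.16],0],[1,[0.56,0.78,0.2],0],[1,[0.587,0.82,0.2],-0.002],[1,[0.587,0.82,0.2],-0.002]]' 40; python3 plan.py 0.4425 0.0662 0.029 -2.93; python3 - <<'E'
from h import *
from workcell import cams
t=cams.camera("top"); s=cams.camera("side")
crop(s,200,180,320,300,5,"pics/s8.png"); crop(t,150,170,250,270,6,"pics/t8.png")
cv2.imwrite("pics/b8.png",cv2.resize(cv2.hconcat([cv2.imread("pics/s8.png"),cv2.imread("pics/t8.png")]),(800,400)))
E
```

```text
t 14.05 p [0.614  0.2514 0.2108] yang -2.941 tilt [ 0.002  0.001 -1.   ] gap 0.798 F [ 0.8 -0.4  0.3] M [ 0.02 -0.06 -0.01] j [ 0.62  0.49  0.4   0.   -1.48 -0.42]
shift [0.59  0.82  0.201] yaw -0.0018
clock: 15.05
tool_pos: [0.4418, 0.0664, 0.1597]
ee_rot: [0.0, 0.778, -0.628, 0.0]
ft_force: [0.0, 0.7, 0.2]
finger_gap: 1.001
t 15.05 p [0.4418 0.0664 0.1597] yang -2.929 tilt [-0. -0. -1.] gap 1.001 F [0.  0.7 0.2] M [ 0.06 -0.03  0.02] j [ 0.5   0.09 -0.28  0.   -1.2  -0.29]
shift [ 0.001 -0.003  0.523] yaw 0.0002
```

View pics/b8.png

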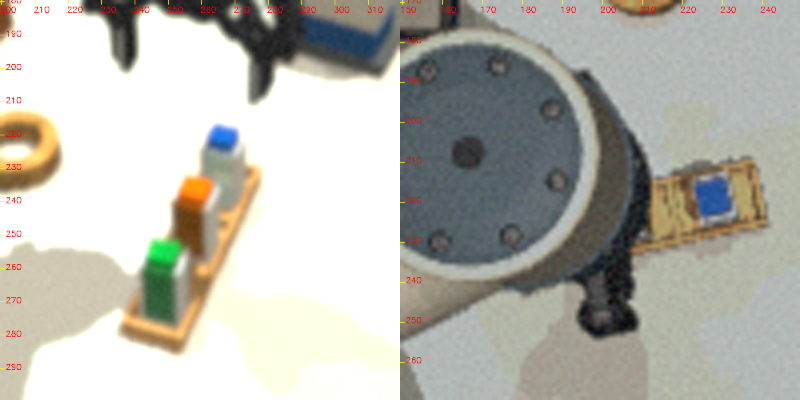

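The cells are undisturbed and the fingers straddle the amber cell across its frosted faces. I'll descend partway and look again.

```bash
python3 -m creep '[[1,[0.001,-0.003,0.1],0],[1,[0.001,-0.003,0.22],0],[1,[0.001,-0.003,0.32],0],[1,[0.001,-0.003,0.4],0],[1,[0.001,-0.003,0.43],0],[1,[0.001,-0.003,0.43],0]]'; python3 plan.py 0.4425 0.0662 0.029 -2.93; python3 - <<'E'
from h import *
from workcell import cams
t=cams.camera("top"); s=cams.camera("side"); np.savez("s9.npz",**s)
crop(s,210,200,300,290,7,"pics/s9.png"); crop(t,150,170,250,260,6,"pics/t9.png")
cv2.imwrite("pics/b9.png",cv2.hconcat([cv2.resize(cv2.imread("pics/s9.png"),(480,480)),cv2.resize(cv2.imread("pics/t9.png"),(320,480))]))
E
```

```text
clock: 15.9
tool_pos: [0.443, 0.0667, 0.0522]
ee_rot: [0.0, 0.778, -0.628, -0.0]
ft_force: [0.1, 0.5, -0.1]
finger_gap: 1.003
t 15.9 p [0.443  0.0667 0.0522] yang -2.928 tilt [-0. -0. -1.] gap 1.003 F [ 0.1  0.5 -0.1] M [-0.02  0.03 -0.03] j [ 0.5   0.2  -0.46  0.   -0.92 -0.29]
shift [0.002 0.002 0.093] yaw 0.0003
```

View pics/b9.png

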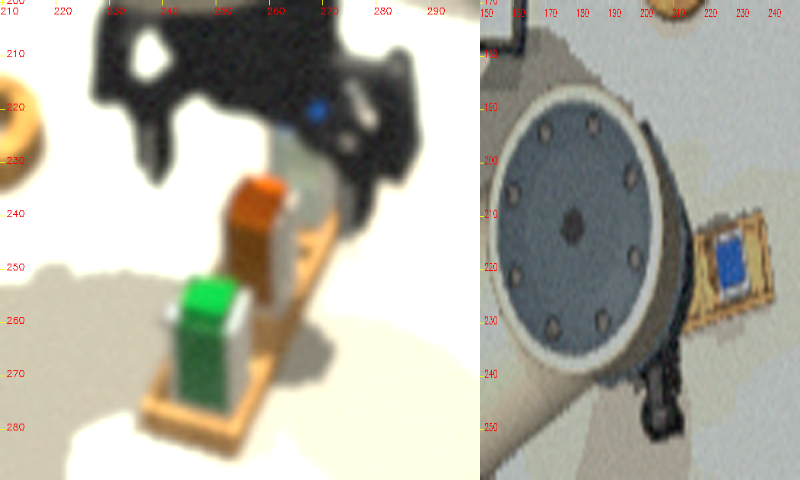

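```bash
python3 - <<'E'
from h import *
s=load("s9.npz")
a=np.array([np.cos(.213),np.sin(.213),0])
for o in(-.057,-.0425,.0425,.057): print(o,proj(s,np.array([.443,.0667,.0652])+a*o).round(1))
print(proj(s,[.4425,.0665,.065]).round(1))
print(proj(s,[.4425,.0665,.0]).round(1))
E
```

```text
-0.057 [279.4 243.3]
-0.0425 [273.6 241.7]
0.0425 [240.9 232.6]
0.057 [235.5 231.1]
[257.2 237.2]
[257.5 255.2]
```

The fingertips show at (237,233) and (274,243), matching the prediction, with the amber cell midway at about (257,237). I'll finish the descent and close gently.

```bash
python3 -m creep '[[1,[0.001,0.001,0.04],0],[1,[0.001,0.001,0.08],0],[1,[0.001,0.001,0.093],0],[1,[0.001,0.001,0.093],0]]' 25; python3 plan.py 0.4425 0.0662 0.029 -2.93
```

```text
clock: 16.5
tool_pos: [0.4422, 0.066, 0.0287]
ee_rot: [0.0, 0.778, -0.628, -0.0]
ft_force: [0.6, -0.3, 0.7]
finger_gap: 1.004
t 16.5 p [0.4422 0.066  0.0287] yang -2.929 tilt [-0.001 -0.    -1.   ] gap 1.004 F [ 0.6 -0.3  0.7] M [ 0.03  0.02 -0.08] j [ 0.5   0.23 -0.49  0.   -0.85 -0.29]
shift [-0.001 -0.001 -0.001] yaw 0.0002
```

```bash
python3 -m creep '[[0.7,[0,0,0],0],[0.5,[0,0,0],0],[0.4,[0,0,0],0],[0.3,[0,0,0],0],[0.2,[0,0,0],0],[0.2,[0,0,0],0],[0.2,[0,0,0],0],[0.2,[0,0,0],0]]' 25; python3 plan.py 0.4425 0.0662 0.029 -2.93
```

```text
clock: 17.5
tool_pos: [0.4426, 0.0662, 0.0292]
ee_rot: [-0.0, 0.778, -0.628, 0.0]
ft_force: [-0.7, 0.7, 4.9]
finger_gap: 0.346
t 17.5 p [0.4426 0.0662 0.0292] yang -2.929 tilt [ 0.  0. -1.] gap 0.346 F [-0.7  0.7  4.9] M [ 0.03  0.25 -0.08] j [ 0.5   0.23 -0.49  0.   -0.85 -0.29]
shift [-0.     0.     0.001] yaw 0.0002
```

The gap of 0.346 is 29.4 mm, so the cell is gripped across its 30 mm. I'll lift straight up.

```bash
python3 -m creep '[[0.1,[0,0,0],0],[0.1,[0,0,-0.03],0],[0.1,[0,0,-0.08],0],[0.1,[0,0,-0.16],0],[0.1,[0,0,-0.26],0],[0.1,[0,0,-0.36],0],[0.1,[0,0,-0.46],0],[0.1,[0,0,-0.56],0]]' 35; python3 plan.py 0.4757 -0.298 0.21 -3.02; python3 - <<'E'
from h import *
from workcell import cams
t=cams.camera("top"); s=cams.camera("side"); np.savez("s10.npz",**s)
crop(s,190,160,310,290,6,"pics/s10.png")
E
```

```text
clock: 18.5
tool_pos: [0.4422, 0.0661, 0.1705]
ee_rot: [-0.0, 0.778, -0.628, 0.0]
ft_force: [-0.4, -0.3, -1.4]
finger_gap: 0.344
t 18.5 p [0.4422 0.0661 0.1705] yang -2.929 tilt [ 0.  0. -1.] gap 0.344 F [-0.4 -0.3 -1.4] M [-0.01 -0.1   0.  ] j [ 0.5   0.08 -0.26 -0.   -1.23 -0.29]
shift [ 1.452  0.177 -0.158] yaw 0.0145
```

View pics/s10.png

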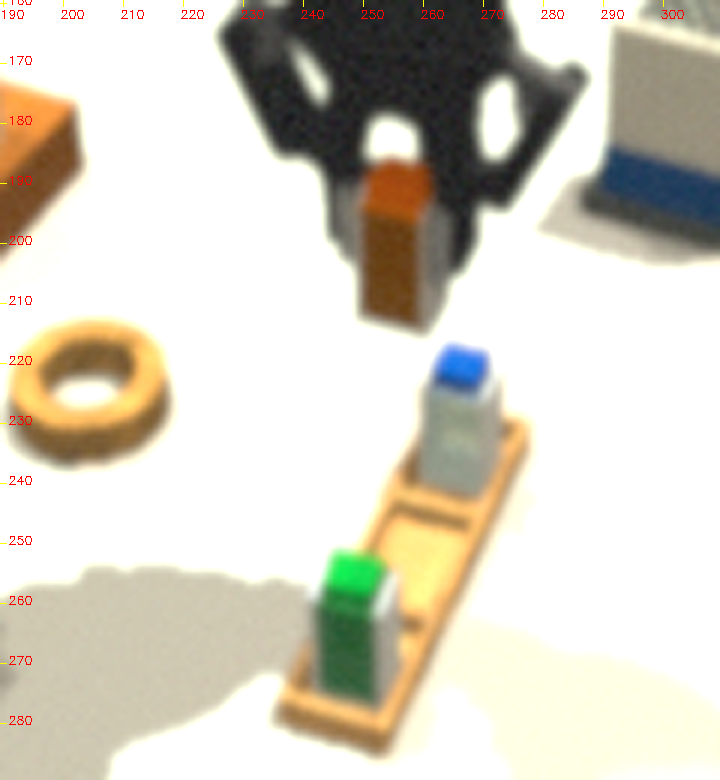

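The amber cell is held upright, with the fingers on the frosted faces and the windows free. The green and clear cells are unmoved. I'll carry it over to the bench.

```bash
python3 -m creep '[[0.1,[0.05,0.006,-0.03],0],[0.1,[0.15,0.02,-0.07],0],[0.1,[0.3,0.04,-0.1],0.003],[0.1,[0.46,0.06,-0.1],0.006],[0.1,[0.62,0.08,-0.1],0.009],[0.1,[0.78,0.1,-0.1],0.011],[0.1,[0.9,0.11,-0.1],0.013],[0.1,[0.95,0.116,-0.1],0.013]]'; python3 plan.py 0.4757 -0.298 0.19 -3.01
```

```text
clock: 19.6
tool_pos: [0.4635, -0.1739, 0.1933]
ee_rot: [0.001, 0.751, -0.66, -0.001]
ft_force: [-0.5, -0.3, -1.2]
finger_gap: 0.347
t 19.6 p [ 0.4635 -0.1739  0.1933] yang -3.012 tilt [-0.002  0.    -1.   ] gap 0.347 F [-0.5 -0.3 -1.2] M [0.06 0.03 0.03] j [-0.04  0.16 -0.11 -0.   -1.3   0.17]
shift [0.499 0.015 0.013] yaw -0.0004
```

```bash
python3 -m creep '[[0.1,[0.06,0,0],0],[0.1,[0.15,0.005,0],0],[0.1,[0.27,0.01,0],0],[0.1,[0.38,0.012,0],0],[0.1,[0.46,0.015,0],0],[0.1,[0.499,0.015,0],0],[0.1,[0.499,0.015,0],0],[0.1,[0.499,0.015,0],0]]'; python3 plan.py 0.4757 -0.298 0.0842 -3.01;  python3 - <<'E'
from ov import *
from workcell import cams,arm
t=cams.camera("top"); s=cams.camera("side"); np.savez("s11.npz",**s); np.savez("t11.npz",**t)
p=arm.get_state()["tool_pos"]; z=p[2]-.0242
B=[(box(p[:2],.13,.015,.012,z,z+.06),(255,255,0))]
c0=(.4757,-.298); d=np.array([-np.sin(.13),np.cos(.13)])
for sg in(1,-1):
    B.append((box(np.array(c0)+sg*d*.0905,.13,.035,.025,.015,.12),(0,255,0)))
ov(s,240,100,350,210,7,B,"pics/s11.png",1.3); ov(t,290,140,410,240,6,B,"pics/t11.png")
E
```

```text
clock: 20.6
tool_pos: [0.4769, -0.2957, 0.1941]
ee_rot: [-0.0, 0.752, -0.659, -0.0]
ft_force: [-0.0, 0.3, -0.5]
finger_gap: 0.343
t 20.6 p [ 0.4769 -0.2957  0.1941] yang -3.01 tilt [ 0.  0. -1.] gap 0.343 F [-0.   0.3 -0.5] M [0.02 0.03 0.  ] j [-0.28  0.29  0.06 -0.   -1.34  0.41]
shift [0.009 0.006 0.44 ] yaw 0.0001
```

View pics/s11.png

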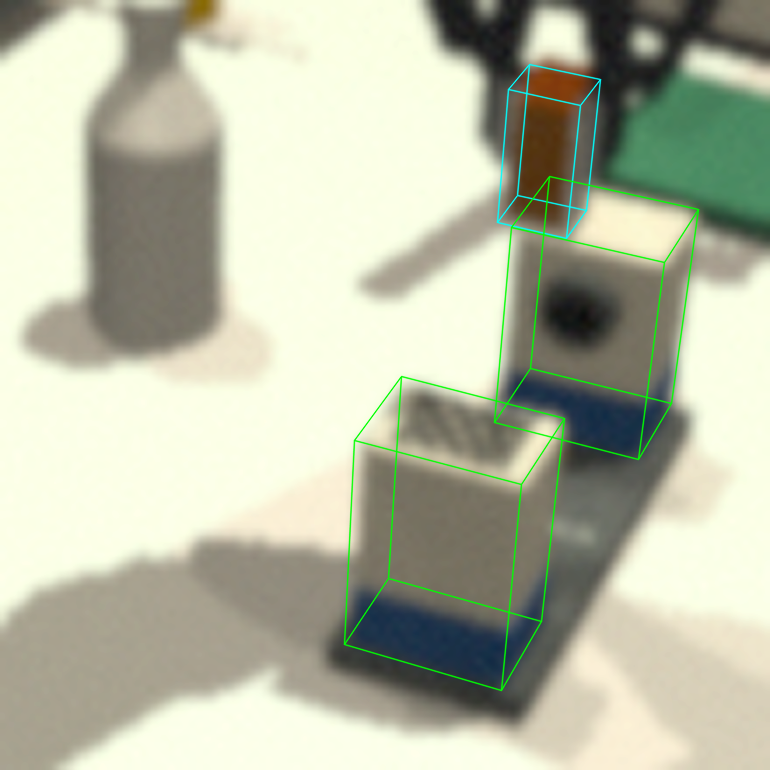

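View pics/t11.png

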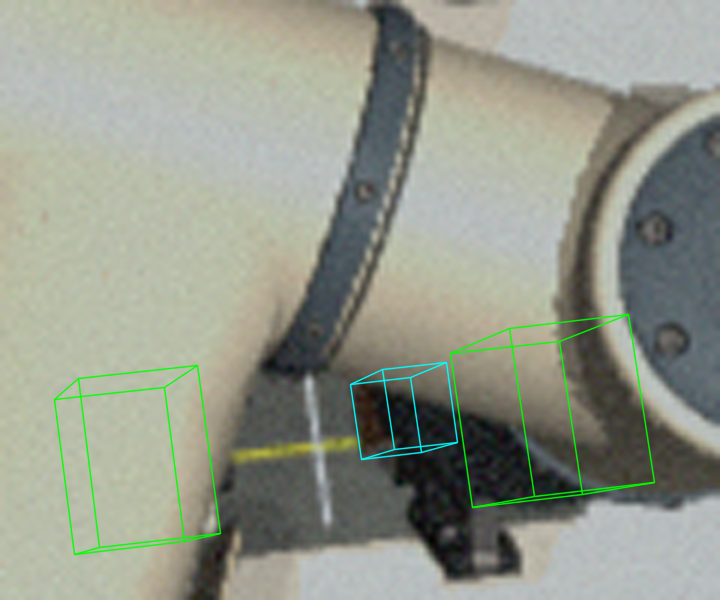

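The overlay of the held cell matches, and the heads sit where expected. The lamp top is around (460,430) and the detector lens at (578,312) in the 7x crop. I'll descend between them in stages.

```bash
python3 -m creep '[[0.1,[0.003,0.004,0.04],0],[0.1,[0.006,0.006,0.1],0],[0.1,[0.008,0.006,0.16],0],[0.1,[0.008,0.006,0.2],0],[0.1,[0.008,0.006,0.22],0],[0.1,[0.008,0.006,0.22],0]]'; python3 plan.py 0.4757 -0.298 0.0842 -3.01;  python3 - <<'E'
from ov import *
from workcell import cams,arm
s=cams.camera("side")
ov(s,200,60,360,200,5,[],"pics/s12.png",1.3)
E
```

```text
clock: 21.45
tool_pos: [0.4756, -0.2985, 0.1388]
ee_rot: [0.0, 0.752, -0.659, -0.0]
ft_force: [-0.5, 0.0, -1.2]
finger_gap: 0.348
t 21.45 p [ 0.4756 -0.2985  0.1388] yang -3.01 tilt [-0.  0. -1.] gap 0.348 F [-0.5  0.  -1.2] M [ 0.    0.02 -0.03] j [-0.28  0.32 -0.04  0.   -1.21  0.41]
shift [-0.002 -0.001  0.218] yaw -0.0
```

View pics/s12.png

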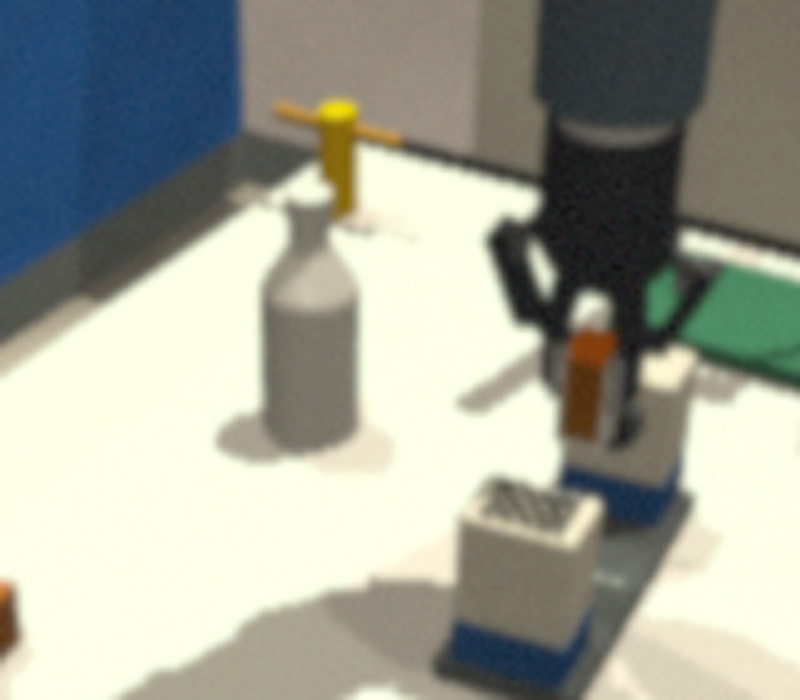

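The cell is clear between the heads, with the wrist housing well above them. I'll take the rest of the descent.

```bash
python3 -m creep '[[0.1,[-0.001,-0.001,0.04],0],[0.1,[-0.001,-0.001,0.09],0],[0.1,[-0.001,-0.001,0.14],0],[0.1,[-0.001,-0.001,0.18],0],[0.1,[-0.001,-0.001,0.205],0],[0.1,[-0.001,-0.001,0.218],0],[0.1,[-0.001,-0.001,0.218],0],[0.1,[-0.001,-0.001,0.218],0]]'; python3 plan.py 0.4757 -0.298 0.0842 -3.01;  python3 - <<'E'
from ov import *
from workcell import cams,arm
s=cams.camera("side");t=cams.camera("top"); np.savez("s13.npz",**s); np.savez("t13.npz",**t)
p=arm.get_state()["tool_pos"]; z=p[2]-.0242
B=[(box(p[:2],.13,.015,.012,z,z+.06),(255,255,0))]
ov(s,260,100,345,205,7,B,"pics/s13.png",1.3); ov(s,260,100,345,205,7,[],"pics/s13b.png",1.3)
cv2.imwrite("pics/b13.png",cv2.resize(cv2.hconcat([cv2.imread("pics/s13.png"),cv2.imread("pics/s13b.png")]),(800,494)))
ov(t,290,170,410,240,6,B,"pics/t13.png")
crop(s,120,215,190,300,6,"pics/sk13.png"); crop(t,100,130,170,185,6,"pics/tk13.png")
cv2.imwrite("pics/k13.png",cv2.hconcat([cv2.resize(cv2.imread("pics/sk13.png"),(400,480)),cv2.resize(cv2.imread("pics/tk13.png"),(400,480))]))
for n in("green","clear"): pass
E
```

```text
clock: 22.5
tool_pos: [0.4761, -0.2983, 0.0849]
ee_rot: [-0.0, 0.752, -0.659, 0.0]
ft_force: [0.1, -0.8, -1.5]
finger_gap: 0.352
t 22.5 p [ 0.4761 -0.2983  0.0849] yang -3.01 tilt [ 0.001 -0.    -1.   ] gap 0.352 F [ 0.1 -0.8 -1.5] M [ 0.03 -0.02 -0.07] j [-0.28  0.36 -0.12  0.   -1.08  0.41]
shift [-0.002  0.002  0.003] yaw -0.0
```

View pics/b13.png

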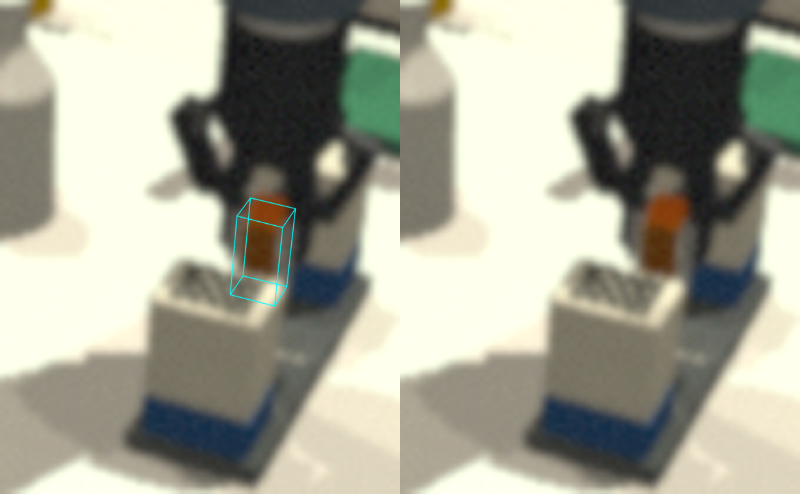

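View pics/t13.png

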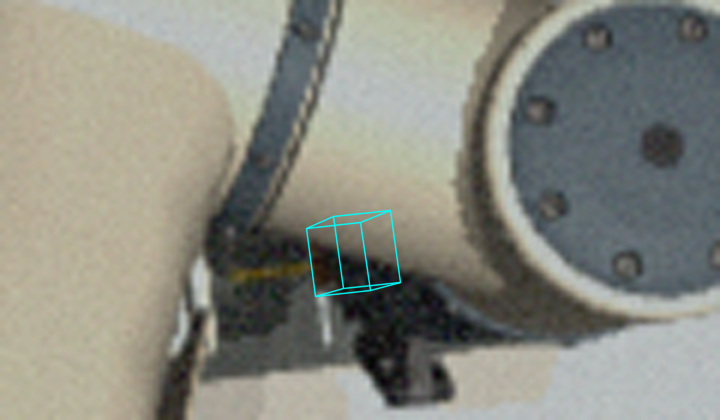

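View pics/k13.png

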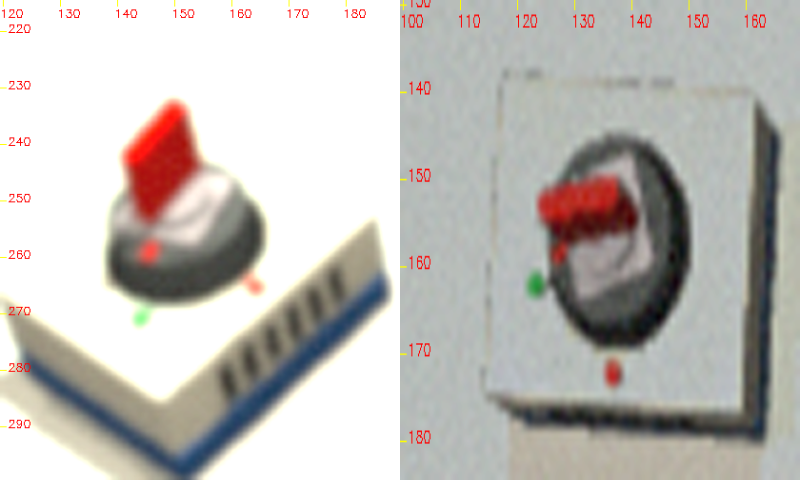

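```bash
python3 - <<'E'
from h import *
t=load("t13.npz"); t0=load("top0.npz")
c=np.array([.6148,.2500])
def ang(p): d=p[:2]-c; return np.arctan2(d[1],d[0])
P0=at_z(t0,134.5,164.1,.080); P1=at_z(t,127.3,158.5,.080); g=at_z(t0,123.1,162.1,.06); r=at_z(t0,136.7,172.1,.06)
print([round(float(ang(x)%6.283),3) for x in(P0,P1,r,g)])
P0c=cloud(t0);P1c=cloud(t)
# change in depth clouds over rack cells / objects seen by top camera
d=np.abs(t0["image"].astype(int)-t["image"]).sum(2)
for n,(u,v) in dict(green=(182,229),blue=(228,219),beaker=(238,100),cork=(210,160),bottle=(372,122),jar=(390,285)).items(): print(n,d[v-8:v+9,u-8:u+9].mean().round(1))
E
python3 plan.py 0.4757 -0.298 0.0842 -3.01
```

```text
[2.98, 1.868, 3.087, 1.893]
green 9.8
blue 46.0
beaker 9.3
cork 9.7
bottle 8.8
jar 37.8
t 22.6 p [ 0.4761 -0.2983  0.0849] yang -3.01 tilt [ 0.001 -0.    -1.   ] gap 0.342 F [ 0.1  0.5 -1. ] M [ 0.03  0.04 -0.01] j [-0.28  0.36 -0.12  0.   -1.08  0.41]
shift [-0.001  0.001  0.003] yaw -0.0001
```

```bash
python3 - <<'E'
from h import *
t=load("t13.npz");s=load("s13.npz")
cv2.imwrite("pics/t_all.png",cv2.convertScaleAbs(cv2.resize(t["image"][:,:,::-1],(800,600)),alpha=1.6))
cv2.imwrite("pics/s_all.png",cv2.resize(s["image"][:,:,::-1],(800,600)))
E
```

```text
(no output)
```

View pics/t_all.png

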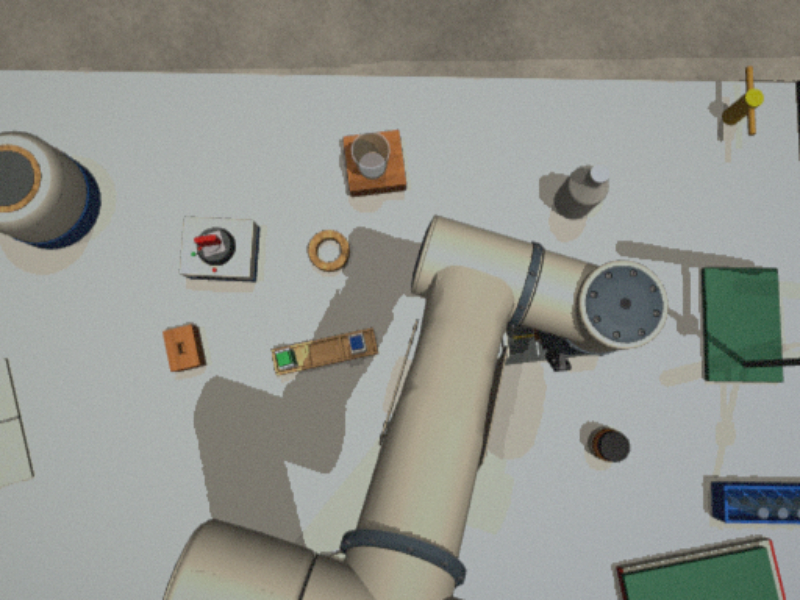

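View pics/s_all.png

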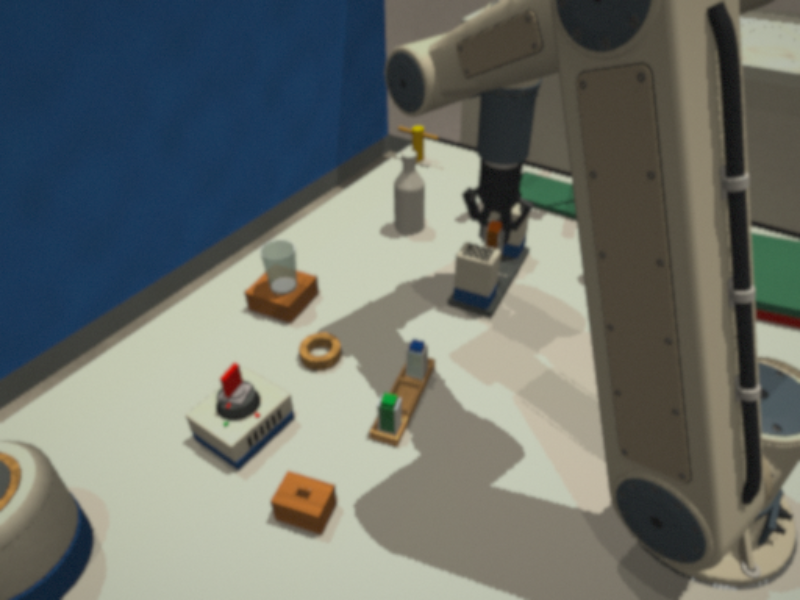

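Everything is in place: the blue-stoppered cell at (357,343) and the jar at (610,445) are where they were, and only the shadows changed. I'll let it settle and hand in.

```bash
python3 -m creep '[[0.1,[0,0,0.002],0],[0.1,[0,0,0.002],0],[0.1,[0,0,0.002],0],[0.1,[0,0,0.002],0]]'; python3 plan.py 0.4757 -0.298 0.0842 -3.01; python3 -c "
from workcell import arm
print(arm.job_done())"
```

```text
clock: 23.1
tool_pos: [0.4759, -0.2982, 0.0841]
ee_rot: [-0.0, 0.752, -0.659, 0.0]
ft_force: [0.1, 0.4, 0.1]
finger_gap: 0.343
t 23.1 p [ 0.4759 -0.2982  0.0841] yang -3.01 tilt [ 0. -0. -1.] gap 0.343 F [0.1 0.4 0.1] M [ 0.03  0.   -0.01] j [-0.28  0.37 -0.12  0.   -1.08  0.41]
shift [-0.001  0.001 -0.001] yaw -0.0
the job is handed in; nothing more can be done
None
```

I put the red key fully into the switch and turned it clockwise until it hit the stop, with 0.6 N m of reaction. I left it in, then took the amber cell out by its frosted faces. The job was handed in at 23.1 s with the cell held between the lamp and the detector; no verdict was reported.

**Last checks**
- **Switch:** the drum dot's direction matches the green mark, at 1.87 rad against 1.89 rad measured. The key looks seated on the drum in both cameras.
- **Cell grip:** the opening is 0.343, about 29 mm for the 30 mm cell. The wrist force is near zero and the tool is vertical.
- **Cell position:** the tool is within about 0.3 mm of the measured spot on the beam. The window centre height, about 90 mm, is worked out from the grasp height rather than measured directly.
- **Other objects:** all look unmoved. The image change over the clear cell and the jar looked like arm shadow.

**Where the checks disagreed**
- The side camera read objects up to about 4 mm away from the top camera; I relied on the top camera and the overlays.
- The key sat about 3 mm off-centre in the fingers. I corrected for that before inserting it.

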